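Mix the jars, load the shaker and lock its clamp

TASK

Mix every jar that is on the bench, tallest first and then in order of height: hold it upright on the vortex mixer's rubber pad, press the pad fully down for about four seconds, then stand the jar upright in the shaker's channel between the rails. When all are in, take the T-handled hex key from its stand, seat it fully home in the socket of the shaker's clamp screw, and only then turn the screw clockwise until it stops; put the key back upright in its stand. Leave the other things on the bench where they are.

Things in the scene. Friction and masses are not known exactly. Their poses are not given: they have to be found in the camera images.
- jar1: the tallest jar: amber glass, paper label, white cap, a straight upright cylinder 44 mm across and 114 mm tall, about 141 g, bottom-heavy (thick glass foot); origin at the centre of its underside, z up. Absent (None) in some starts.
- jar2: the second tallest jar: amber glass, paper label, white cap, a straight upright cylinder 44 mm across and 100 mm tall, about 134 g, bottom-heavy (thick glass foot); origin at the centre of its underside, z up. Absent (None) in some starts.
- jar3: the third tallest jar: amber glass, paper label, white cap, a straight upright cylinder 44 mm across and 86 mm tall, about 127 g, bottom-heavy (thick glass foot); origin at the centre of its underside, z up. Absent (None) in some starts.
- jar4: the shortest jar: amber glass, paper label, white cap, a straight upright cylinder 44 mm across and 72 mm tall, about 120 g, bottom-heavy (thick glass foot); origin at the centre of its underside, z up. Absent (None) in some starts.
- mixer: the vortex mixer: a grey box 130 x 130 x 72 mm with a round black rubber pad on top, fixed to the bench; origin at the centre of its underside, z up.
- pad_top (a point): centre of the top face of the mixer's round rubber pad (68 mm across, flat), 116 mm above the bench when up; moves with the pad.
- pad (a joint): how far the mixer's pad is pressed down, m: 0 up, 0.008 fully depressed on its stop. The spring pushes back with about 4 N at first and 10 N at full depth, so a jar's own weight does not press it.
- shaker: the jar shaker, a white and aluminium platform 140 (x) x 360 (y) mm, fixed to the bench; origin at the centre of its underside, z up. On top are the jar channel (see channel) and, at x = 0, y = +140 mm, a dark block 60 x 60 mm, its top 64 mm above the bench, with the clamp screw sunk in it.
- channel (a point): middle of the floor of the shaker's jar channel, 40 mm above the bench; axes as the shaker's. The channel runs along y, 122 mm each way to the end stops. Inner faces: fixed back rail at x = +29 mm, clamp jaw (front) at x = -29 mm when open. Rails, jaw and stops stand 32 mm above the floor. Four jars fit in a row along y, e.g. at -92, -32, +28 and +88 mm.
- jaw (a joint): travel of the clamp jaw towards the back rail, m: 0 open (58 mm gap), about 0.012 closed (46 mm gap). It is driven by the screw and sweeps the jars gently against the back rail.
- socket (a point): centre of the floor of the clamp screw's hexagonal socket, 46 mm above the bench; z up along the screw's axis, x square to one of the six flats (a key fits with its x at any multiple of 60 degrees from this x). 18.2 mm across flats, 17 mm deep, with a small lead-in chamfer; turns with the screw.
- screw (a joint): angle of the clamp screw, rad: starts at 0 to 0.15 (loose), grows as it is turned clockwise seen from above, and stops at 1.3 (tight). Stiff by about 0.06 N m plus the jaw's friction.
- hex_key: T-handled hex key, 220 g, upright in its stand: steel hexagonal shank 17 mm across flats, one pair of flats square to the key's x, 3 mm tapered tip; on top a bare metal bar 80 mm long (along x), 16 mm wide (y), 20 mm high, its middle 120 mm above the tip. Origin at the centre of the tip's end face, z up. In the socket it has about 0.14 rad of play each way.
- key_stand: the key's stand, a grey block 70 x 70 x 55 mm on an 80 mm foot plate, fixed to the bench; origin at the centre of its underside, z up. In the middle of its top a round hole 24 mm across whose floor is 10 mm above the bench (45 mm deep).
- slide_box: bystander: black slide box 170 x 100 x 34 mm; origin at the centre of its underside.
- small_slide_box: bystander: black slide box 90 x 85 x 30 mm; origin at the centre of its underside.
- beaker: bystander: small glass beaker 54 mm across, 52 mm tall; origin at the centre of its underside.
- wash_bottle: bystander: white wash bottle 68 mm across, 185 mm tall with its spout; origin at the centre of its underside.
- timer: bystander: white bench timer 75 mm wide, 60 mm tall; origin at the centre of its underside.
- tip_box: bystander: clear box 85 x 120 x 54 mm; origin at the centre of its underside.
Things that resemble listed ones, but are neither listed nor needed, are in the scene too. Several things have the shape of the hex_key; the one meant has the colours described above. Leave any turquoise look-alike of the jar4 alone.

How it is judged:
By the outcome, as a careful person would: the job done as asked, in the order asked, and still so for the second after the job is handed in, with the robot touching nothing.
Of jar1, jar2, jar3, jar4 only 2 to 4 are there at a start; the rules pass over those that are not, and their reading is None.
At some moment in a run one of jar1, jar2, jar3, jar4 may be knocked a few centimetres aside while the robot is not near it.
It also fails if it takes over 210 s, if anything falls off the work surface, if the arm or the gripper's body presses on something with over 40 N, if the wrist force passes 120 N, or if a joint passes its speed limit or range.

ROBOT

A 6-joint arm with a two-finger parallel gripper is mounted at the origin on the work surface. World frame = base frame: x ahead of the robot, y to its left, z up, the work surface at z = 0. Lengths are in m, angles in rad, forces in N, time in s.
With the tool pointing down it reaches from about 0.425 to 0.925 m from the base axis. Payload 12.5 kg.
Tool frame: the origin (TCP) lies midway between the tips of the shut fingers; the grasp point (between the pads) lies 19 mm behind it; z points along the fingers, y is the line along which they close (so a half turn about z gives the same grasp; the last joint's range is limited). The gripper opens to 85 mm and grips with 20 to 120 N. Pads are 22 mm wide; open, the fingers measure 114 mm over their backs; the gripper's body (76 mm by 85 mm) begins 54 mm behind the grasp point. The pads swing forward as they close: fully open they stand 13 mm farther back than shut.
Start: joints at [-1.284, 0.491, 1.559, -0, 1.092, -0.106], TCP at [0.239, -0.577, 0.231] pointing down, gripper open.
Joint ranges: [-3.1, 3.1], [-0.84, 2.19], [0.05, 2.79], [-1.13, 4.28], [0.06, 2.93], [-2.69, 2.69]. Speed limits (rad/s): [2.22, 2.22, 2.79, 3.14, 3.14, 3.14].

INTERFACE

Orientations are given as a rotation vector (axis times angle).
In Python, from station import * gives the robot as it stands.
- The arm moves only by the tool apply_moves, never from a script. Its argument "steps" is a list of rows, each an object with "slide": the shift along the tool's x, y, z in cm, a list of three; "roll": the turn about the tool's z in rad. A call has 1 to 20 rows; each row shifts and turns the commanded pose from where the row before left it, along the tool's axes as they then stand; what a row does not reach is not made up. A row lasts 1/10 s, in which the tool goes at most 50 mm and 8.59 degrees, less where a joint would pass 70% of its speed; a pose out of reach is approached as far as the arm can. A call with a gripper value outside its range is refused whole. "hand" is the closure, from -1 (fully open) to 1 (shut), set as the call begins (left out, the last holds). The fingers move at their own pace and stop on an object; "force" is the grip in N (left out, the last holds). Time passes only in rows, so rows that do not move let the fingers close. It gives the time, the measured TCP pose, the force, the opening and the grip force at its end, in the units of the state.
- read_state(): the state, without advancing time (a new reading comes with each control period).
- get_image(name): name is "scene" or "top" or "wrist"; returns the picture (480x640x3 uint8, blue, green, red); there is no depth.
- camera_params(name): a dict with "mtx" (3x3 intrinsics, pixels), "k1" (the pictures are not rectified: a ray, as slopes to the right and down, at radius r is drawn at 1 + k1 r^2 times it, then the intrinsics apply), "rvec" (rotation vector, rad) and "tvec" (3), from world to camera coordinates, as OpenCV has them; the wrist camera has in their place "T_tool_cam" (4x4, takes a point from camera to tool coordinates, whose origin is the TCP and whose axes are the flange's). Camera axes: x right, y down, z forward; pixel columns grow to the right and rows downward; lengths in m; the calibration is good to about 2 mm. A picture is of the moment at which its call begins: read the wrist's pose just before it. camera_params takes no time and is no camera call.
- hand_in(): hands the job in; it is judged then, once.
The state is a dict: "time": time; "joints": joint angles; "qd": joint speeds; "effort": joint torques, N m; "eef_pos": TCP position; "ee_rot": TCP orientation; "wrist_force": force on the tool from outside, world axes, zero at the start; "moment": the same for the moment, N m; "opening": finger opening in m; "gripper_force": force on a finger pad.
Only numpy, scipy, OpenCV 4.12 (cv2) and the standard library are available. Lean on these libraries where they do the work, as an engineer would, in place of code of your own. Each camera call takes 0.05 s, during which the arm holds its last target. There are 200 camera calls.

## Working session

There is one attempt and no reset: what is moved stays moved. The work goes in short steps, Python scripts to look and compute and a tool call to move; the robot and the scene stay as the last step left them, time stands still between calls to the robot, and variables do not carry over. Pictures are saved under pics/ and viewed, at most 14 in all, crops included, and the job is handed in when it is done.

Besides the shell and the picture viewer there is one more tool, called after "Call:" as name(argument=value, ...), one argument or row to a line, values as JSON. apply_moves: Moves the arm, as the interface text tells. Its arguments: {"type":"object","properties":{"steps":{"type":"array","items":{"type":"object","properties":{"slide":{"type":"array","items":{"type":"number"}},"roll":{"type":"number"}}}},"hand":{"type":"number"},"force":{"type":"number"}},"required":["steps"]}

```bash
mkdir -p pics; ls
cat > h.py <<'E'
from station import *
import numpy as np, cv2
from scipy.spatial.transform import Rotation as R
def cam(n,s=None):
    p=camera_params(n); K=np.array(p['mtx']); k1=p['k1']
    if n=='wrist':
        s=s or read_state(); T=np.eye(4); T[:3,:3]=R.from_rotvec(s['ee_rot']).as_matrix(); T[:3,3]=s['eef_pos']
        M=T@np.array(p['T_tool_cam'])
    else:
        M=np.eye(4); r=R.from_rotvec(np.ravel(p['rvec'])).as_matrix(); M[:3,:3]=r.T; M[:3,3]=-r.T@np.ravel(p['tvec'])
    return K,k1,M
def ray(c,u,v):
    K,k1,M=c
    d=cv2.undistortPoints(np.array([[[u,v]]],float),K,np.array([k1,0,0,0,0.]))[0,0]
    return M[:3,3],M[:3,:3]@np.array([d[0],d[1],1])
def onz(c,u,v,z):
    o,d=ray(c,u,v); return o+d*(z-o[2])/d[2]
def proj(c,P):
    K,k1,M=c; q=M[:3,:3].T@(np.array(P)-M[:3,3]); x,y=q[:2]/q[2]; f=1+k1*(x*x+y*y)
    return (K@np.array([x*f,y*f,1]))[:2]
E
python3 - <<'E'
from h import *
for n in('scene','top','wrist'):
    s=read_state(); cv2.imwrite(f'pics/{n}0.png',get_image(n)); c=cam(n,s); print(n,np.round(c[2],3).tolist(),c[0].tolist(),c[1])
print(read_state())
E
```

```text
pics
scene [[0.591, 0.439, -0.676, 1.309], [0.806, -0.338, 0.485, -0.545], [-0.015, -0.832, -0.554, 0.731], [0.0, 0.0, 0.0, 1.0]] [[512.8216402409743, 0.0, 304.37538707749206], [0.0, 512.8216402409743, 235.0833207637987], [0.0, 0.0, 1.0]] 0.0256121483810447
top [[0.007, -0.986, 0.164, 0.364], [-1.0, -0.009, -0.009, 0.026], [0.01, -0.164, -0.986, 1.137], [0.0, 0.0, 0.0, 1.0]] [[467.8458305604251, 0.0, 320.58368413301645], [0.0, 467.8458305604251, 234.74878050238206], [0.0, 0.0, 1.0]] -0.07358343121037048
wrist [[0.383, -0.884, -0.268, 0.307], [-0.924, -0.367, -0.109, -0.55], [-0.002, 0.289, -0.957, 0.372], [0.0, 0.0, 0.0, 1.0]] [[412.894951657101, 0.0, 322.7022126225893], [0.0, 412.894951657101, 239.8401418305957], [0.0, 0.0, 1.0]] -0.023593130435377634
{'time': 0.15, 'joints': array([-1.28360744e+00,  4.91411013e-01,  1.55928080e+00,  3.75405885e-06,
        1.09168436e+00, -1.05630031e-01]), 'qd': array([ 0.00079989, -0.00096088, -0.00225995, -0.00126538, -0.00197689,
       -0.00162014]), 'effort': array([ 7.47674767e-04, -6.18709803e+01, -2.61690617e+01, -1.20139862e-04,
        3.21843036e-03, -8.91761545e-06]), 'eef_pos': array([ 0.23920934, -0.5772539 ,  0.23087811]), 'ee_rot': array([-3.08042605e+00, -6.12923937e-01,  1.06336668e-04]), 'wrist_force': array([ 0.6013654 , -0.34652218,  0.42946346]), 'moment': array([-0.04219116,  0.00794581,  0.01508517]), 'gripper_force': 0.0, 'opening': 0.08540349246140332}
```

View pics/top0.png

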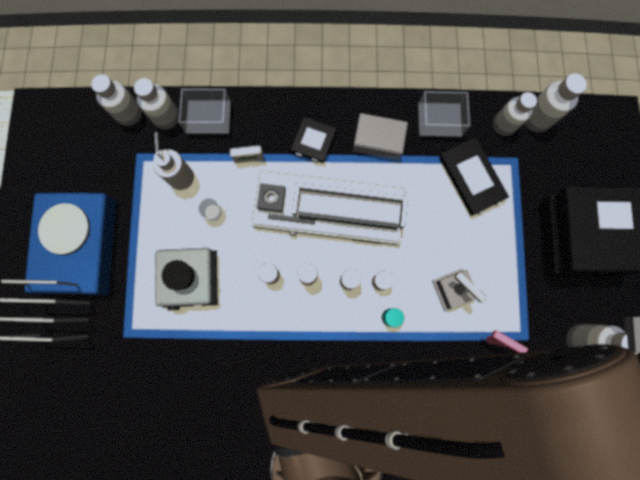

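View pics/scene0.png

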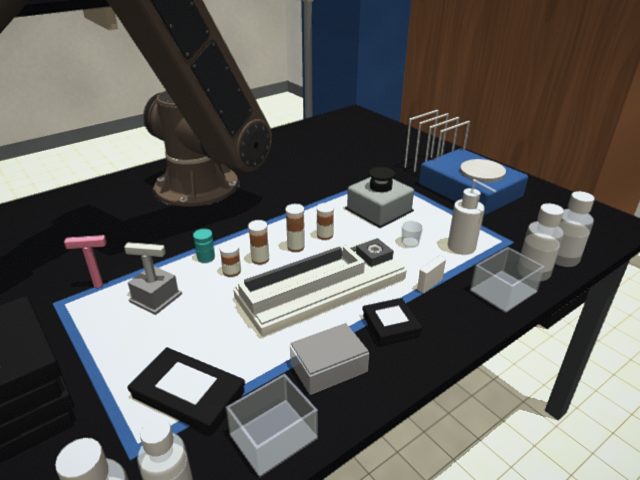

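The top view shows four amber jars with white caps at about (268,272), (308,272), (350,280) and (383,280), and the turquoise look-alike at (393,318). The mixer pad is at (178,276), the stand with the steel key at (458,290), the shaker at (330,210) and its screw at (271,197). The pink key at (507,342) is the decoy. I'll zoom in on both views.

Run:
```python
import cv2
a=cv2.imread('pics/top0.png')[160:320,145:505]
cv2.imwrite('pics/top0c.png',cv2.resize(a,None,fx=2.2,fy=2.2,interpolation=cv2.INTER_CUBIC))
a=cv2.imread('pics/scene0.png')[160:330,110:430]
cv2.imwrite('pics/scene0c.png',cv2.resize(a,None,fx=2.5,fy=2.5,interpolation=cv2.INTER_CUBIC))
```

```text
(no output)
```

View pics/top0c.png

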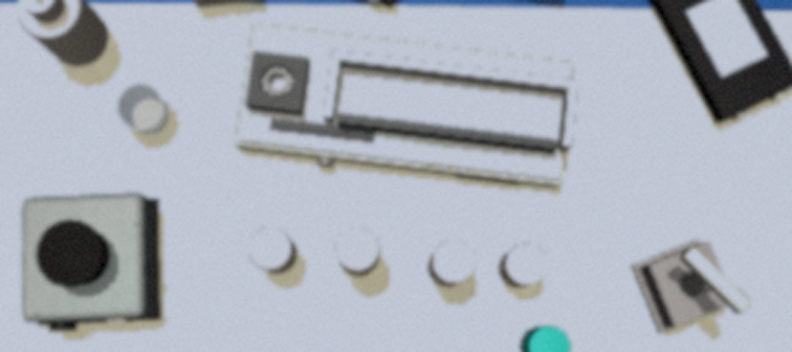

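View pics/scene0c.png

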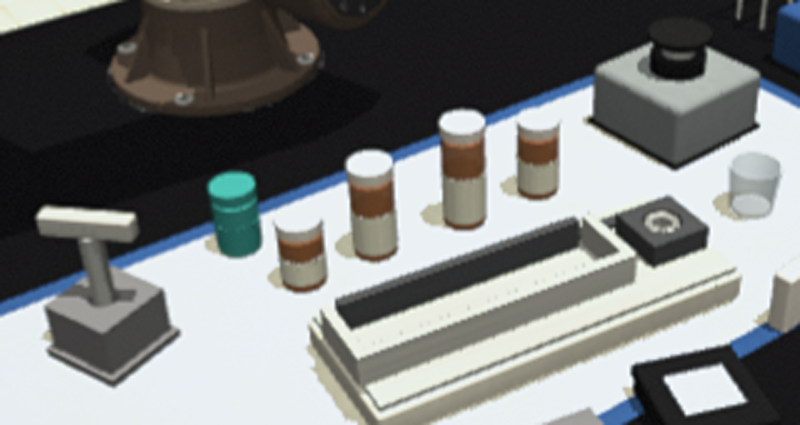

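The crops show cap centres in top-crop pixels at (272,249), (357,250), (455,262) and (526,264). In scene-crop pixels the same caps are at (538,120), (463,120), (370,161) and (300,220). Next I triangulate caps, pad, socket and stand.

```bash
cat >> h.py <<'E'
def tri(c1,p1,c2,p2):
    o1,d1=ray(c1,*p1);o2,d2=ray(c2,*p2)
    t,*_=np.linalg.lstsq(np.c_[d1,-d2],o2-o1,rcond=None)
    a,b=o1+d1*t[0],o2+d2*t[1]; return (a+b)/2,np.linalg.norm(a-b)
E
python3 - <<'E'
from h import *
ct,cs=cam('top'),cam('scene')
T=lambda u,v:(u/2.2+145-.3,v/2.2+160-.3)
S=lambda u,v:(u/2.5+110-.3,v/2.5+160-.3)
for n,a,b in [('A',(272,249),(538,120)),('B',(357,250),(463,120)),('C',(455,262),(370,161)),('D',(526,264),(300,220)),('pad',(73,254),(681,36)),('blk',(278,82),(662,222))]:
    p,e=tri(ct,T(*a),cs,S(*b)); print(n,p.round(3),round(e,4))
for n,a,z in [('pad',(73,254),.116),('blk',(278,82),.064),('r1',(340,68),.072),('r2',(566,92),.072),('r3',(335,122),.072),('r4',(562,146),.072),('bar0',(690,253),.14),('bar1',(742,305),.14),('s0',(633,266),.055),('s1',(712,243),.055),('hole',(690,283),.055)]:
    print(n,onz(ct,*T(*a),z).round(3))
E
```

```text
A [0.451 0.134 0.084] 0.0006
B [0.448 0.047 0.114] 0.0002
C [ 0.438 -0.052  0.101] 0.0007
D [ 0.439 -0.128  0.068] 0.0001
pad [0.442 0.332 0.111] 0.0023
blk [0.632 0.135 0.062] 0.0004
pad [0.441 0.329 0.116]
blk [0.632 0.134 0.064]
r1 [0.646 0.068 0.072]
r2 [ 0.622 -0.174  0.072]
r3 [0.587 0.072 0.072]
r4 [ 0.563 -0.168  0.072]
bar0 [ 0.445 -0.28   0.14 ]
bar1 [ 0.395 -0.329  0.14 ]
s0 [ 0.438 -0.244  0.055]
s1 [ 0.463 -0.33   0.055]
hole [ 0.42  -0.304  0.055]
```

Call:
apply_moves(
  steps=[
    {"roll": -0.1473},
    {"roll": -0.1473},
    {"roll": -0.1473},
    {"roll": -0.1473},
    {"roll": -0.1473},
    {"roll": -0.1473},
    {"roll": -0.1473},
    {"roll": -0.1473},
    {"slide": [4.7,1.7,0]},
    {"slide": [4.7,1.7,0]},
    {"slide": [4.7,1.7,0]},
    {"slide": [4.7,1.7,0]},
    {"slide": [4.7,1.7,0]},
    {"slide": [4.7,1.7,0]},
    {"slide": [4.7,1.7,0]},
    {"slide": [4.7,1.7,0]},
    {"slide": [4.7,1.7,0]},
    {"slide": [4.7,1.7,0]},
    {"slide": [4.7,1.7,0]},
    {"slide": [4.7,1.7,0]},
  ],
  hand=-1,
  force=50,
)

```text
validation failed for argument at $.st...
```

Call:
apply_moves(
  steps=[
    {"slide": [0,0,0],"roll": -0.147},
    {"slide": [0,0,0],"roll": -0.147},
    {"slide": [0,0,0],"roll": -0.147},
    {"slide": [0,0,0],"roll": -0.147},
    {"slide": [0,0,0],"roll": -0.147},
    {"slide": [0,0,0],"roll": -0.147},
    {"slide": [0,0,0],"roll": -0.147},
    {"slide": [0,0,0],"roll": -0.149},
    {"slide": [4.7,1.7,0],"roll": 0},
    {"slide": [4.7,1.7,0],"roll": 0},
    {"slide": [4.7,1.7,0],"roll": 0},
    {"slide": [4.7,1.7,0],"roll": 0},
    {"slide": [4.7,1.7,0],"roll": 0},
    {"slide": [4.7,1.7,0],"roll": 0},
    {"slide": [4.7,1.7,0],"roll": 0},
    {"slide": [4.7,1.7,0],"roll": 0},
    {"slide": [4.7,1.7,0],"roll": 0},
    {"slide": [4.7,1.7,0],"roll": 0},
    {"slide": [4.7,1.7,0],"roll": 0},
    {"slide": [4.7,1.7,0],"roll": 0},
  ],
  hand=-1,
  force=50,
)

```text
time: 2.15
eef_pos: [0.4435, -0.0113, 0.2314]
ee_rot: [2.221, 2.221, 0.0]
wrist_force: [0.3, -1.0, 0.4]
opening: 0.0852
gripper_force: 0.0
```

Run:
```python
from h import *
s=read_state(); im=get_image('wrist'); cv2.imwrite('pics/w1.png',im); c=cam('wrist',s)
for P in [(.448,.047,.114),(.438,-.052,.1),(.451,.134,.086)]: print(proj(c,P).round())
```

```text
[331. 140.]
[316. 282.]
[336.  -6.]
```

View pics/w1.png

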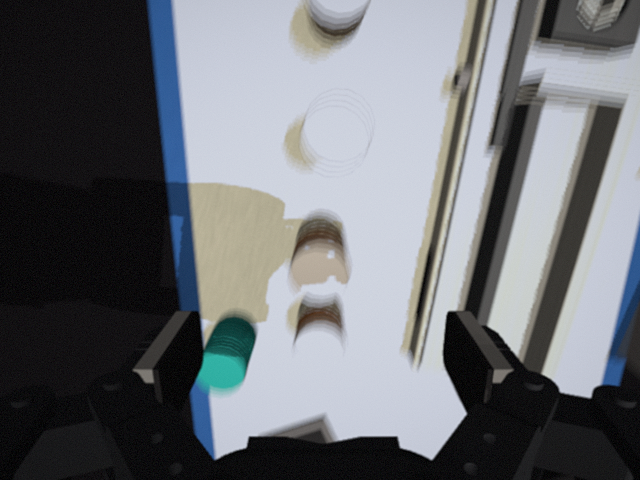

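The wrist view shows jar1's cap ring at (337,133), against a predicted (331,140). That agrees to within a few mm.

Call:
apply_moves(
  steps=[
    {"slide": [3,0.3,0],"roll": 0},
    {"slide": [3,0.3,0],"roll": 0},
    {"slide": [0,0,0],"roll": 0},
    {"slide": [0,0,3],"roll": 0},
    {"slide": [0,0,3],"roll": 0},
    {"slide": [0,0,3],"roll": 0},
    {"slide": [0,0,3],"roll": 0},
    {"slide": [0,0,3],"roll": 0},
    {"slide": [0,0,2],"roll": 0},
    {"slide": [0,0,0.6],"roll": 0},
    {"slide": [0,0,0],"roll": 0},
  ],
)

```text
time: 3.3
eef_pos: [0.4491, 0.0462, 0.0549]
ee_rot: [-2.221, -2.22, 0.002]
wrist_force: [-0.1, 0.1, -0.0]
opening: 0.0854
gripper_force: 0.0
```

Call:
apply_moves(
  steps=[
    {"slide": [0,0,0],"roll": 0},
    {"slide": [0,0,0],"roll": 0},
    {"slide": [0,0,0],"roll": 0},
    {"slide": [0,0,0],"roll": 0},
    {"slide": [0,0,0],"roll": 0},
    {"slide": [0,0,0],"roll": 0},
    {"slide": [0,0,0],"roll": 0},
    {"slide": [0,0,0],"roll": 0},
  ],
  hand=1,
  force=60,
)

```text
time: 4.1
eef_pos: [0.4498, 0.0466, 0.0563]
ee_rot: [2.22, 2.221, 0.002]
wrist_force: [-0.3, 0.3, 9.3]
opening: 0.0431
gripper_force: 56.9
```

Call:
apply_moves(
  steps=[
    {"slide": [0,0,-1],"roll": 0},
    {"slide": [0,0,-3],"roll": 0},
    {"slide": [0,0,-4],"roll": 0},
    {"slide": [0,0,-4],"roll": 0},
    {"slide": [0,0,-3],"roll": 0},
    {"slide": [2,0,0],"roll": 0},
    {"slide": [4,-0.1,0],"roll": 0},
    {"slide": [4,-0.1,0],"roll": 0},
    {"slide": [4,-0.1,0],"roll": 0},
    {"slide": [4,-0.1,0],"roll": 0},
    {"slide": [4,-0.1,0],"roll": 0},
    {"slide": [3.5,-0.1,0],"roll": 0},
    {"slide": [2,-0.1,0],"roll": 0},
    {"slide": [0.9,-0.1,0],"roll": 0},
    {"slide": [0,0,0],"roll": 0},
    {"slide": [0,0,0],"roll": 0},
    {"slide": [0,0,0],"roll": 0},
  ],
)

```text
time: 5.8
eef_pos: [0.4414, 0.3296, 0.2055]
ee_rot: [2.222, 2.22, -0.0]
wrist_force: [0.2, 0.5, -1.9]
opening: 0.043
gripper_force: 58.5
```

Run:
```python
from h import *
s=read_state(); cv2.imwrite('pics/w2.png',get_image('wrist')); cv2.imwrite('pics/s2.png',get_image('scene'));c=cam('wrist',s)
print(s['eef_pos'],s['wrist_force'],s['opening'])
im=cv2.imread('pics/s2.png')[100:280,220:460]
cv2.imwrite('pics/v2.png',np.hstack([cv2.resize(im,(400,300)),cv2.resize(cv2.imread('pics/w2.png'),(400,300))]))
```

```text
[0.44139012 0.32955096 0.20545583] [ 0.19356978  0.48901222 -1.86362113] 0.04301795794416185
```

View pics/v2.png

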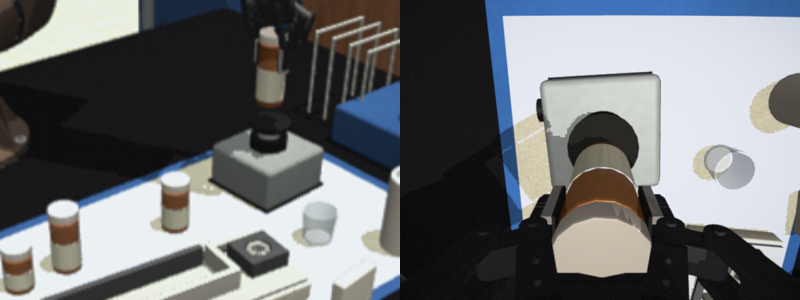

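The jar hangs upright from the gripper, centred above the mixer pad.

Call:
apply_moves(
  steps=[
    {"slide": [0,0,1],"roll": 0},
    {"slide": [0,0,1.2],"roll": 0},
    {"slide": [0,0,0.8],"roll": 0},
    {"slide": [0,0,0.3],"roll": 0},
    {"slide": [0,0,0.2],"roll": 0},
    {"slide": [0,0,0.2],"roll": 0},
    {"slide": [0,0,0.2],"roll": 0},
    {"slide": [0,0,0.2],"roll": 0},
    {"slide": [0,0,0.1],"roll": 0},
    {"slide": [0,0,0],"roll": 0},
  ],
)

```text
time: 6.9
eef_pos: [0.4412, 0.3306, 0.1643]
ee_rot: [2.221, 2.221, 0.001]
wrist_force: [-4.1, -3.2, 11.9]
opening: 0.043
gripper_force: 60.1
```

Call:
apply_moves(
  steps=[
    {"slide": [0,0,0.1],"roll": 0},
    {"slide": [0,0,0],"roll": 0},
    {"slide": [0,0,0],"roll": 0},
  ],
)

```text
time: 7.2
eef_pos: [0.4413, 0.3307, 0.1642]
ee_rot: [2.221, 2.221, 0.002]
wrist_force: [-6.1, -4.1, 21.4]
opening: 0.0428
gripper_force: 61.0
```

Call:
apply_moves(
  steps=[
    {"slide": [0,0,0],"roll": 0},
    {"slide": [0,0,0],"roll": 0},
    {"slide": [0,0,0],"roll": 0},
    {"slide": [0,0,0],"roll": 0},
    {"slide": [0,0,0],"roll": 0},
    {"slide": [0,0,0],"roll": 0},
    {"slide": [0,0,0],"roll": 0},
    {"slide": [0,0,0],"roll": 0},
    {"slide": [0,0,0],"roll": 0},
    {"slide": [0,0,0],"roll": 0},
    {"slide": [0,0,0],"roll": 0},
    {"slide": [0,0,0],"roll": 0},
    {"slide": [0,0,0],"roll": 0},
    {"slide": [0,0,0],"roll": 0},
    {"slide": [0,0,0],"roll": 0},
    {"slide": [0,0,0],"roll": 0},
    {"slide": [0,0,0],"roll": 0},
    {"slide": [0,0,0],"roll": 0},
    {"slide": [0,0,0],"roll": 0},
    {"slide": [0,0,0],"roll": 0},
  ],
)

```text
time: 9.2
eef_pos: [0.4413, 0.3307, 0.1642]
ee_rot: [2.221, 2.221, 0.002]
wrist_force: [-6.7, -3.4, 20.5]
opening: 0.0426
gripper_force: 61.0
```

Call:
apply_moves(
  steps=[
    {"slide": [0,0,0],"roll": 0},
    {"slide": [0,0,0],"roll": 0},
    {"slide": [0,0,0],"roll": 0},
    {"slide": [0,0,0],"roll": 0},
    {"slide": [0,0,0],"roll": 0},
    {"slide": [0,0,0],"roll": 0},
    {"slide": [0,0,0],"roll": 0},
    {"slide": [0,0,0],"roll": 0},
    {"slide": [0,0,0],"roll": 0},
    {"slide": [0,0,0],"roll": 0},
    {"slide": [0,0,0],"roll": 0},
    {"slide": [0,0,0],"roll": 0},
    {"slide": [0,0,0],"roll": 0},
    {"slide": [0,0,0],"roll": 0},
    {"slide": [0,0,0],"roll": 0},
    {"slide": [0,0,0],"roll": 0},
    {"slide": [0,0,0],"roll": 0},
  ],
)

```text
time: 10.9
eef_pos: [0.4413, 0.3307, 0.1642]
ee_rot: [2.221, 2.221, 0.002]
wrist_force: [-6.5, -4.6, 21.3]
opening: 0.0425
gripper_force: 61.0
```

Call:
apply_moves(
  steps=[
    {"slide": [0,0,-1],"roll": 0},
    {"slide": [0,0,-2],"roll": 0},
    {"slide": [0,0,-2],"roll": 0},
    {"slide": [-2,0.8,0],"roll": 0},
    {"slide": [-3.9,1.5,0],"roll": 0},
    {"slide": [-3.9,1.5,0],"roll": 0},
    {"slide": [-3.9,1.5,0],"roll": 0},
    {"slide": [-3.9,1.5,0],"roll": 0},
    {"slide": [-3.9,1.5,0],"roll": 0},
    {"slide": [-3.9,1.5,0],"roll": 0},
    {"slide": [-3.9,1.5,0],"roll": 0},
    {"slide": [-3.9,1.5,0],"roll": 0},
    {"slide": [-3.9,1.5,0],"roll": 0},
    {"slide": [-3.9,1.5,0],"roll": 0},
    {"slide": [-2,1.1,0],"roll": 0},
    {"slide": [0,0,0],"roll": 0},
    {"slide": [0,0,0],"roll": 0},
    {"slide": [0,0,0],"roll": 0},
  ],
)

```text
time: 12.7
eef_pos: [0.61, -0.0985, 0.2123]
ee_rot: [-2.221, -2.222, 0.0]
wrist_force: [0.0, -0.3, -2.0]
opening: 0.043
gripper_force: 58.4
```

Run:
```python
from h import *
s=read_state(); cv2.imwrite('pics/w3.png',get_image('wrist')); cv2.imwrite('pics/t3.png',get_image('top'));cv2.imwrite('pics/s3.png',get_image('scene'))
print(s['eef_pos'],s['ee_rot'],s['opening'])
```

```text
[ 0.60996254 -0.09852294  0.2122682 ] [-2.22054029e+00 -2.22207216e+00  3.43865827e-05] 0.043032878288617404
```

View pics/w3.png

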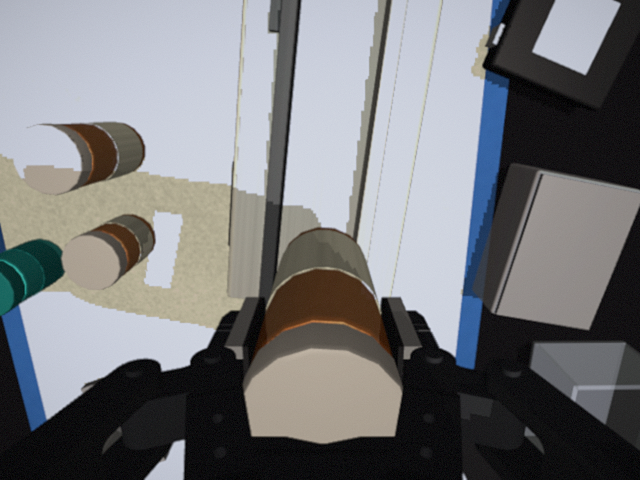

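The channel runs between the dark jaw strip (285 to 300 px at v=0) and the grey rail face (378 to 390 px at v=0). I'll measure those edges by casting rays.

Run:
```python
from h import *
im=cv2.imread('pics/w3.png'); g=cv2.cvtColor(im,cv2.COLOR_BGR2GRAY).astype(int)
class S(dict):pass
s={'eef_pos':[0.60996254,-0.09852294,0.2122682],'ee_rot':[-2.22054029,-2.22207216,0]}
c=cam('wrist',s)
for v in (10,60,110,160,200):
    row=g[v-1:v+2].mean(0); d=np.diff(row); 
    e=[u for u in range(225,450) if abs(row[u+1]-row[u-2])>25 ]
    # group
    gr=[];
    for u in e:
        if gr and u-gr[-1][-1]<=2: gr[-1].append(u)
        else: gr.append([u])
    for q in gr:
        u=np.mean(q); print(v,round(u),onz(c,u,v,.072)[:2].round(4),onz(c,u,v,.04)[:2].round(4),row[int(u)-4].round(),row[int(u)+4].round())
```

```text
10 241 [0.5589 0.0368] [0.5532 0.044 ] 200.0 198.0
10 244 [0.5608 0.0368] [0.5553 0.044 ] 201.0 202.0
10 270 [0.5764 0.0368] [0.5727 0.0439] 200.0 89.0
10 282 [0.5841 0.0368] [0.5813 0.0439] 73.0 89.0
10 299 [0.5943 0.0368] [0.5926 0.0439] 95.0 202.0
10 378 [0.6431 0.0368] [0.6469 0.0439] 201.0 143.0
10 388 [0.6492 0.0368] [0.6538 0.044 ] 123.0 202.0
60 239 [0.5562 0.0082] [0.5502 0.0121] 206.0 174.0
60 245 [0.56   0.0082] [0.5544 0.0121] 191.0 206.0
60 275 [0.579  0.0082] [0.5755 0.012 ] 207.0 90.0
60 294 [0.5913 0.0081] [0.5893 0.012 ] 96.0 208.0
60 369 [0.6384 0.0082] [0.6417 0.012 ] 207.0 148.0
60 381 [0.6461 0.0082] [0.6503 0.0121] 127.0 209.0
110 237 [ 0.5532 -0.0221] [ 0.5469 -0.0217] 210.0 210.0
110 272 [ 0.5761 -0.0222] [ 0.5723 -0.0217] 210.0 91.0
110 290 [ 0.5879 -0.0222] [ 0.5855 -0.0218] 92.0 212.0
110 364 [ 0.6361 -0.0221] [ 0.6391 -0.0217] 208.0 150.0
110 374 [ 0.6423 -0.0221] [ 0.6461 -0.0217] 148.0 211.0
160 234 [ 0.5494 -0.0544] [ 0.5426 -0.0576] 213.0 207.0
160 268 [ 0.572  -0.0544] [ 0.5677 -0.0577] 212.0 89.0
160 285 [ 0.5838 -0.0544] [ 0.5809 -0.0577] 93.0 213.0
160 356 [ 0.6316 -0.0544] [ 0.6341 -0.0576] 213.0 150.0
160 366 [ 0.6383 -0.0544] [ 0.6416 -0.0576] 147.0 212.0
200 232 [ 0.546  -0.0818] [ 0.5388 -0.0881] 173.0 156.0
200 266 [ 0.5699 -0.0818] [ 0.5655 -0.0881] 155.0 82.0
200 282 [ 0.5811 -0.0818] [ 0.5779 -0.0881] 92.0 213.0
200 349 [ 0.6274 -0.0818] [ 0.6294 -0.0881] 213.0 150.0
200 361 [ 0.6357 -0.0818] [ 0.6387 -0.0881] 135.0 214.0
```

Call:
apply_moves(
  steps=[
    {"slide": [-2.3,-0.6,0],"roll": 0},
    {"slide": [-2.1,-0.6,0],"roll": 0},
    {"slide": [0,0,0],"roll": 0},
    {"slide": [0,0,2],"roll": 0},
    {"slide": [0,0,3],"roll": 0},
    {"slide": [0,0,3],"roll": 0},
    {"slide": [0,0,2],"roll": 0},
    {"slide": [0,0,1],"roll": 0},
    {"slide": [0,0,0.3],"roll": 0},
    {"slide": [0,0,0.2],"roll": 0},
    {"slide": [0,0,0.1],"roll": 0},
    {"slide": [0,0,0],"roll": 0},
    {"slide": [0,0,0],"roll": 0},
  ],
)

```text
time: 14.15
eef_pos: [0.5985, -0.1435, 0.0969]
ee_rot: [2.221, 2.221, 0.001]
wrist_force: [0.1, -0.2, -0.5]
opening: 0.043
gripper_force: 58.4
```

Call:
apply_moves(
  steps=[
    {"slide": [0,0,0],"roll": 0},
    {"slide": [0,0,0],"roll": 0},
    {"slide": [0,0,0],"roll": 0},
    {"slide": [0,0,0],"roll": 0},
    {"slide": [0,0,0],"roll": 0},
    {"slide": [0,0,-1],"roll": 0},
    {"slide": [0,0,-3],"roll": 0},
    {"slide": [0,0,-4],"roll": 0},
    {"slide": [0,0,-4],"roll": 0},
    {"slide": [0,0,-2],"roll": 0},
    {"slide": [1.5,-3.2,0],"roll": 0},
    {"slide": [1.9,-3.2,0],"roll": 0},
    {"slide": [1.9,-3.2,0],"roll": 0},
    {"slide": [1.9,-3.2,0],"roll": 0},
    {"slide": [1,-3.2,0],"roll": 0},
    {"slide": [0,0,0],"roll": 0},
    {"slide": [0,0,0],"roll": 0},
    {"slide": [0,0,0],"roll": 0},
  ],
  hand=-1,
)

```text
time: 15.95
eef_pos: [0.4392, -0.0618, 0.2368]
ee_rot: [2.221, 2.22, 0.001]
wrist_force: [-1.0, -0.0, 0.1]
opening: 0.085
gripper_force: 0.0
```

```bash
cat >> h.py <<'E'
def snap(tag,view=None):
    s=read_state(); w=get_image('wrist'); sc=get_image('scene'); t=get_image('top')
    for n,i in(('w',w),('s',sc),('t',t)): cv2.imwrite(f'pics/{n}{tag}.png',i)
    print('pose',np.round(s['eef_pos'],4),np.round(s['wrist_force'],1),round(s['opening'],4),s['time']); return s
E
python3 - <<'E'
from h import *
s=snap('4'); c=cam('wrist',s)
print(proj(c,(.438,-.052,.1)),proj(c,(.439,-.128,.072)),proj(c,(.598,-.1435,.154)))
a=cv2.resize(cv2.imread('pics/s4.png')[130:330,180:440],(390,300)); b=cv2.resize(cv2.imread('pics/w4.png'),(400,300))
cv2.imwrite('pics/v4.png',np.hstack([a,b]))
E
```

```text
pose [ 0.4392 -0.0618  0.2368] [-1.  -0.   0.1] 0.085 15.95
[321.87794072 210.85245666] [323.2199894  295.24108321] [573.90143044 370.71228723]
```

View pics/v4.png

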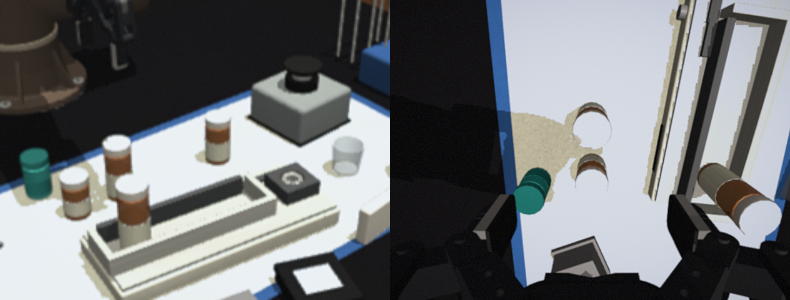

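Jar1 stands in the channel. Jar2's cap appears at about (323,200) in the wrist view, against a predicted (322,211), so I'll check it numerically.

```bash
cat >> h.py <<'E'
def amber(im):
    h=cv2.cvtColor(im,cv2.COLOR_BGR2HSV); m=cv2.inRange(h,(3,90,30),(20,255,200))
    n,l,st,ce=cv2.connectedComponentsWithStats(m); return [(st[i].tolist(),ce[i].round(1).tolist()) for i in range(1,n) if st[i,4]>40]
E
python3 - <<'E'
from h import *
im=cv2.imread('pics/w4.png')
s=read_state();c=cam('wrist',s)
for a in amber(im): print(a)
g=cv2.cvtColor(im,cv2.COLOR_BGR2GRAY)
print(cv2.HoughCircles(cv2.medianBlur(g,3)[120:330,250:400],cv2.HOUGH_GRADIENT,1,40,param1=40,param2=12,minRadius=24,maxRadius=42))
cv2.imwrite('pics/v5.png',cv2.resize(cv2.convertScaleAbs(im[140:320,250:400],alpha=1.3,beta=-60),None,fx=3.3,fy=3.3))
E
```

```text
([301, 171, 45, 15, 160], [322.0, 176.1])
([300, 257, 45, 20, 345], [322.1, 264.4])
([492, 262, 32, 29, 115], [502.0, 271.1])
([522, 288, 73, 65, 2189], [549.4, 312.4])
[[[ 72.5  88.5  30.2]
  [ 72.5 172.5  27.4]
  [ 22.5 127.5  35.8]]]
```

View pics/v5.png

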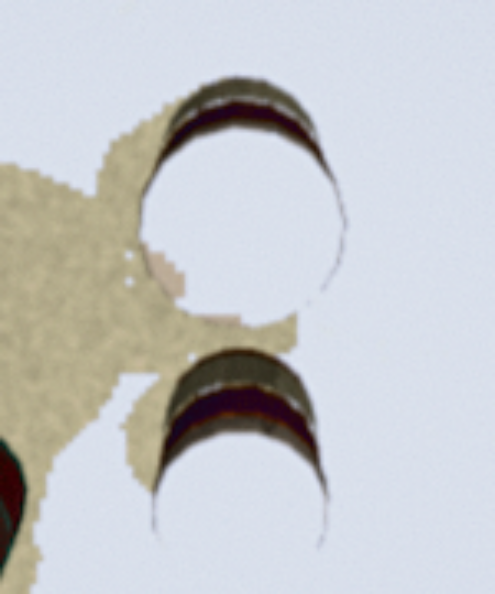

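Jar2's cap centre is at (323.6,208) and jar4's at (323,297). Both match predictions within 3 px.

Call:
apply_moves(
  steps=[
    {"slide": [1.1,0,2],"roll": 0},
    {"slide": [0,0,3],"roll": 0},
    {"slide": [0,0,3],"roll": 0},
    {"slide": [0,0,3],"roll": 0},
    {"slide": [0,0,3],"roll": 0},
    {"slide": [0,0,3],"roll": 0},
    {"slide": [0,0,1.6],"roll": 0},
    {"slide": [0,0,0],"roll": 0},
  ],
)

```text
time: 16.9
eef_pos: [0.4377, -0.0504, 0.0483]
ee_rot: [-2.219, -2.219, 0.003]
wrist_force: [-0.6, -0.2, 0.7]
opening: 0.0855
gripper_force: 0.0
```

Call:
apply_moves(
  steps=[
    {"slide": [0,0,0],"roll": 0},
    {"slide": [0,0,0],"roll": 0},
    {"slide": [0,0,0],"roll": 0},
    {"slide": [0,0,0],"roll": 0},
    {"slide": [0,0,0],"roll": 0},
    {"slide": [0,0,0],"roll": 0},
    {"slide": [0,0,0],"roll": 0},
    {"slide": [0,0,0],"roll": 0},
  ],
  hand=1,
)

```text
time: 17.7
eef_pos: [0.4388, -0.0505, 0.0514]
ee_rot: [2.22, 2.22, 0.002]
wrist_force: [-1.4, 0.6, 5.7]
opening: 0.0428
gripper_force: 59.8
```

Call:
apply_moves(
  steps=[
    {"slide": [0,0,-1],"roll": 0},
    {"slide": [0,0,-4],"roll": 0},
    {"slide": [0,0,-5],"roll": 0},
    {"slide": [0,0,-4],"roll": 0},
    {"slide": [0,0,-2],"roll": 0},
    {"slide": [2,0,0],"roll": 0},
    {"slide": [4,0,0],"roll": 0},
    {"slide": [4,0,0],"roll": 0},
    {"slide": [4,0,0],"roll": 0},
    {"slide": [4,0.1,0],"roll": 0},
    {"slide": [4,0.1,0],"roll": 0},
    {"slide": [4,0,0],"roll": 0},
    {"slide": [4,0,0],"roll": 0},
    {"slide": [4,0,0],"roll": 0},
    {"slide": [2.5,0,0],"roll": 0},
    {"slide": [1.5,0,0],"roll": 0},
    {"slide": [0,0,0],"roll": 0},
    {"slide": [0,0,0],"roll": 0},
  ],
)

```text
time: 19.5
eef_pos: [0.4401, 0.3288, 0.2105]
ee_rot: [2.221, 2.221, -0.001]
wrist_force: [-0.6, 0.3, -1.9]
opening: 0.0429
gripper_force: 61.3
```

Call:
apply_moves(
  steps=[
    {"slide": [0,0,1],"roll": 0},
    {"slide": [0,0,1.8],"roll": 0},
    {"slide": [0,0,0.9],"roll": 0},
    {"slide": [0,0,0.4],"roll": 0},
    {"slide": [0,0,0.3],"roll": 0},
    {"slide": [0,0,0.2],"roll": 0},
    {"slide": [0,0,0.2],"roll": 0},
    {"slide": [0,0,0.2],"roll": 0},
    {"slide": [0,0,0.2],"roll": 0},
    {"slide": [0,0,0.1],"roll": 0},
    {"slide": [0,0,0],"roll": 0},
    {"slide": [0,0,0],"roll": 0},
  ],
)

```text
time: 20.7
eef_pos: [0.4405, 0.3296, 0.1592]
ee_rot: [2.221, 2.221, 0.003]
wrist_force: [-4.7, -4.4, 18.3]
opening: 0.0433
gripper_force: 63.5
```

Call:
apply_moves(
  steps=[
    {"slide": [0,0,0],"roll": 0},
    {"slide": [0,0,0],"roll": 0},
    {"slide": [0,0,0],"roll": 0},
    {"slide": [0,0,0],"roll": 0},
    {"slide": [0,0,0],"roll": 0},
    {"slide": [0,0,0],"roll": 0},
    {"slide": [0,0,0],"roll": 0},
    {"slide": [0,0,0],"roll": 0},
    {"slide": [0,0,0],"roll": 0},
    {"slide": [0,0,0],"roll": 0},
    {"slide": [0,0,0],"roll": 0},
    {"slide": [0,0,0],"roll": 0},
    {"slide": [0,0,0],"roll": 0},
    {"slide": [0,0,0],"roll": 0},
    {"slide": [0,0,0],"roll": 0},
    {"slide": [0,0,0],"roll": 0},
    {"slide": [0,0,0],"roll": 0},
    {"slide": [0,0,0],"roll": 0},
    {"slide": [0,0,0],"roll": 0},
    {"slide": [0,0,0],"roll": 0},
  ],
)

```text
time: 22.7
eef_pos: [0.4405, 0.3296, 0.1592]
ee_rot: [2.221, 2.221, 0.003]
wrist_force: [-4.1, -4.4, 19.7]
opening: 0.0434
gripper_force: 63.5
```

Call:
apply_moves(
  steps=[
    {"slide": [0,0,0],"roll": 0},
    {"slide": [0,0,0],"roll": 0},
    {"slide": [0,0,0],"roll": 0},
    {"slide": [0,0,0],"roll": 0},
    {"slide": [0,0,0],"roll": 0},
    {"slide": [0,0,0],"roll": 0},
    {"slide": [0,0,0],"roll": 0},
    {"slide": [0,0,0],"roll": 0},
    {"slide": [0,0,0],"roll": 0},
    {"slide": [0,0,0],"roll": 0},
    {"slide": [0,0,0],"roll": 0},
    {"slide": [0,0,0],"roll": 0},
    {"slide": [0,0,0],"roll": 0},
    {"slide": [0,0,0],"roll": 0},
    {"slide": [0,0,0],"roll": 0},
    {"slide": [0,0,0],"roll": 0},
    {"slide": [0,0,0],"roll": 0},
    {"slide": [0,0,0],"roll": 0},
  ],
)

```text
time: 24.5
eef_pos: [0.4405, 0.3296, 0.1592]
ee_rot: [2.221, 2.221, 0.003]
wrist_force: [-5.0, -4.3, 19.2]
opening: 0.043
gripper_force: 63.5
```

Call:
apply_moves(
  steps=[
    {"slide": [0,0,-1],"roll": 0},
    {"slide": [0,0,-2],"roll": 0},
    {"slide": [0,0,-2],"roll": 0},
    {"slide": [-2,0.8,0],"roll": 0},
    {"slide": [-3.9,1.5,0],"roll": 0},
    {"slide": [-3.9,1.5,0],"roll": 0},
    {"slide": [-3.9,1.5,0],"roll": 0},
    {"slide": [-3.9,1.5,0],"roll": 0},
    {"slide": [-3.9,1.5,0],"roll": 0},
    {"slide": [-3.9,1.5,0],"roll": 0},
    {"slide": [-3.9,1.5,0],"roll": 0},
    {"slide": [-3.9,1.5,0],"roll": 0},
    {"slide": [-3.9,1.5,0],"roll": 0},
    {"slide": [-2.9,1.5,0],"roll": 0},
    {"slide": [-1.2,0.6,0],"roll": 0},
    {"slide": [0,0,0],"roll": 0},
    {"slide": [0,0,0],"roll": 0},
  ],
)

```text
time: 26.2
eef_pos: [0.6038, -0.0816, 0.2072]
ee_rot: [-2.221, -2.221, 0.0]
wrist_force: [0.4, -1.1, -1.3]
opening: 0.0431
gripper_force: 61.3
```

Call:
apply_moves(
  steps=[
    {"slide": [0,0,2],"roll": 0},
    {"slide": [0,0,3],"roll": 0},
    {"slide": [0,0,3],"roll": 0},
    {"slide": [0,0,2],"roll": 0},
    {"slide": [0,0,1],"roll": 0},
    {"slide": [0,0,0.3],"roll": 0},
    {"slide": [0,0,0.2],"roll": 0},
    {"slide": [0,0,0.1],"roll": 0},
    {"slide": [0,0,0],"roll": 0},
    {"slide": [0,0,0],"roll": 0},
  ],
)

```text
time: 27.2
eef_pos: [0.6045, -0.0825, 0.0919]
ee_rot: [2.221, 2.221, 0.001]
wrist_force: [-0.0, 0.7, -0.8]
opening: 0.0426
gripper_force: 61.3
```

Call:
apply_moves(
  steps=[
    {"slide": [0,0,0],"roll": 0},
    {"slide": [0,0,0],"roll": 0},
    {"slide": [0,0,0],"roll": 0},
    {"slide": [0,0,0],"roll": 0},
    {"slide": [0,0,0],"roll": 0},
    {"slide": [0,0,-1],"roll": 0},
    {"slide": [0,0,-3],"roll": 0},
    {"slide": [0,0,-4],"roll": 0},
    {"slide": [0,0,-4],"roll": 0},
    {"slide": [0,0,-2],"roll": 0},
    {"slide": [3.2,-2.6,0],"roll": 0},
    {"slide": [3.2,-2.6,0],"roll": 0},
    {"slide": [3.2,-2.6,0],"roll": 0},
    {"slide": [3.2,-2.6,0],"roll": 0},
    {"slide": [3.2,-2.6,0],"roll": 0},
    {"slide": [3.2,-2.3,0],"roll": 0},
    {"slide": [0,0,0],"roll": 0},
    {"slide": [0,0,0],"roll": 0},
    {"slide": [0,0,0],"roll": 0},
  ],
  hand=-1,
)

```text
time: 29.1
eef_pos: [0.4519, 0.1091, 0.2317]
ee_rot: [2.221, 2.221, 0.001]
wrist_force: [1.3, -0.5, 0.4]
opening: 0.0857
gripper_force: 0.0
```

Run:
```python
from h import *
s=snap('6'); c=cam('wrist',s); im=cv2.imread('pics/w6.png')
print(proj(c,(.451,.134,.086)))
for a in amber(im): print(a)
a=cv2.resize(cv2.imread('pics/s6.png')[130:330,180:440],(390,300)); b=cv2.resize(im,(400,300))
cv2.imwrite('pics/v6.png',np.hstack([a,b]))
```

```text
pose [0.4519 0.1091 0.2317] [ 1.3 -0.5  0.4] 0.0857 29.1
[322.27847407 186.99489119]
([295, 400, 33, 11, 101], [310.7, 403.1])
([290, 422, 40, 23, 602], [310.7, 432.0])
```

View pics/v6.png

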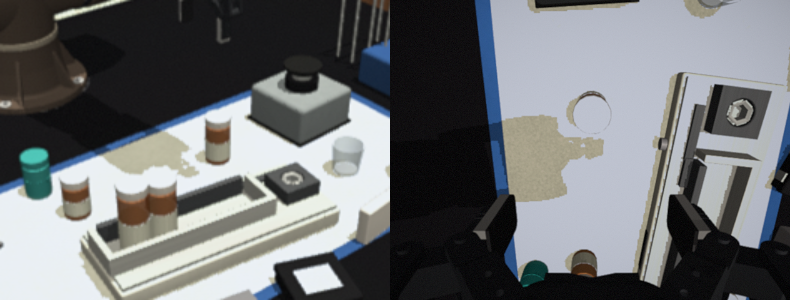

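Two jars are in the channel. Jar3's cap is at about (323,183) in the wrist view, against a predicted (322,187).

Call:
apply_moves(
  steps=[
    {"slide": [2.6,0,2],"roll": 0},
    {"slide": [0,0,3],"roll": 0},
    {"slide": [0,0,3],"roll": 0},
    {"slide": [0,0,3],"roll": 0},
    {"slide": [0,0,3],"roll": 0},
    {"slide": [0,0,3],"roll": 0},
    {"slide": [0,0,1.6],"roll": 0},
    {"slide": [0,0,0],"roll": 0},
  ],
)

```text
time: 30.05
eef_pos: [0.4508, 0.1349, 0.0433]
ee_rot: [-2.221, -2.219, 0.005]
wrist_force: [-0.4, -0.3, 1.0]
opening: 0.0853
gripper_force: 0.0
```

Call:
apply_moves(
  steps=[
    {"slide": [0,0,0],"roll": 0},
    {"slide": [0,0,0],"roll": 0},
    {"slide": [0,0,0],"roll": 0},
    {"slide": [0,0,0],"roll": 0},
    {"slide": [0,0,0],"roll": 0},
    {"slide": [0,0,0],"roll": 0},
    {"slide": [0,0,0],"roll": 0},
    {"slide": [0,0,0],"roll": 0},
  ],
  hand=1,
)

```text
time: 30.85
eef_pos: [0.4519, 0.1356, 0.0464]
ee_rot: [2.22, 2.221, 0.003]
wrist_force: [-0.0, -0.6, 5.9]
opening: 0.043
gripper_force: 59.8
```

Call:
apply_moves(
  steps=[
    {"slide": [0,0,-1],"roll": 0},
    {"slide": [0,0,-4],"roll": 0},
    {"slide": [0,0,-5],"roll": 0},
    {"slide": [0,0,-4],"roll": 0},
    {"slide": [0,0,-2],"roll": 0},
    {"slide": [2,0,0],"roll": 0},
    {"slide": [4,-0.2,0],"roll": 0},
    {"slide": [4,-0.2,0],"roll": 0},
    {"slide": [4,-0.3,0],"roll": 0},
    {"slide": [3,-0.3,0],"roll": 0},
    {"slide": [1.5,-0.1,0],"roll": 0},
    {"slide": [0.9,0,0],"roll": 0},
    {"slide": [0,0,0],"roll": 0},
    {"slide": [0,0,0],"roll": 0},
  ],
)

```text
time: 32.25
eef_pos: [0.4403, 0.3287, 0.2054]
ee_rot: [2.222, 2.221, -0.001]
wrist_force: [0.1, -0.9, -1.1]
opening: 0.0427
gripper_force: 61.3
```

Call:
apply_moves(
  steps=[
    {"slide": [0,0,1],"roll": 0},
    {"slide": [0,0,1.8],"roll": 0},
    {"slide": [0,0,0.9],"roll": 0},
    {"slide": [0,0,0.4],"roll": 0},
    {"slide": [0,0,0.3],"roll": 0},
    {"slide": [0,0,0.2],"roll": 0},
    {"slide": [0,0,0.2],"roll": 0},
    {"slide": [0,0,0.2],"roll": 0},
    {"slide": [0,0,0.2],"roll": 0},
    {"slide": [0,0,0.1],"roll": 0},
    {"slide": [0,0,0],"roll": 0},
    {"slide": [0,0,0],"roll": 0},
  ],
)

```text
time: 33.45
eef_pos: [0.4405, 0.3296, 0.1543]
ee_rot: [2.221, 2.221, 0.003]
wrist_force: [-3.2, -4.6, 20.1]
opening: 0.043
gripper_force: 63.6
```

Call:
apply_moves(
  steps=[
    {"slide": [0,0,0],"roll": 0},
    {"slide": [0,0,0],"roll": 0},
    {"slide": [0,0,0],"roll": 0},
    {"slide": [0,0,0],"roll": 0},
    {"slide": [0,0,0],"roll": 0},
    {"slide": [0,0,0],"roll": 0},
    {"slide": [0,0,0],"roll": 0},
    {"slide": [0,0,0],"roll": 0},
    {"slide": [0,0,0],"roll": 0},
    {"slide": [0,0,0],"roll": 0},
    {"slide": [0,0,0],"roll": 0},
    {"slide": [0,0,0],"roll": 0},
    {"slide": [0,0,0],"roll": 0},
    {"slide": [0,0,0],"roll": 0},
    {"slide": [0,0,0],"roll": 0},
    {"slide": [0,0,0],"roll": 0},
    {"slide": [0,0,0],"roll": 0},
    {"slide": [0,0,0],"roll": 0},
    {"slide": [0,0,0],"roll": 0},
    {"slide": [0,0,0],"roll": 0},
  ],
)

```text
time: 35.45
eef_pos: [0.4405, 0.3296, 0.1543]
ee_rot: [2.221, 2.221, 0.003]
wrist_force: [-4.6, -4.8, 18.9]
opening: 0.0427
gripper_force: 63.6
```

Call:
apply_moves(
  steps=[
    {"slide": [0,0,0],"roll": 0},
    {"slide": [0,0,0],"roll": 0},
    {"slide": [0,0,0],"roll": 0},
    {"slide": [0,0,0],"roll": 0},
    {"slide": [0,0,0],"roll": 0},
    {"slide": [0,0,0],"roll": 0},
    {"slide": [0,0,0],"roll": 0},
    {"slide": [0,0,0],"roll": 0},
    {"slide": [0,0,0],"roll": 0},
    {"slide": [0,0,0],"roll": 0},
    {"slide": [0,0,0],"roll": 0},
    {"slide": [0,0,0],"roll": 0},
    {"slide": [0,0,0],"roll": 0},
    {"slide": [0,0,0],"roll": 0},
    {"slide": [0,0,0],"roll": 0},
    {"slide": [0,0,0],"roll": 0},
    {"slide": [0,0,0],"roll": 0},
    {"slide": [0,0,0],"roll": 0},
  ],
)

```text
time: 37.25
eef_pos: [0.4405, 0.3296, 0.1543]
ee_rot: [2.221, 2.221, 0.003]
wrist_force: [-4.5, -5.6, 20.6]
opening: 0.0431
gripper_force: 63.6
```

Call:
apply_moves(
  steps=[
    {"slide": [0,0,-1],"roll": 0},
    {"slide": [0,0,-2],"roll": 0},
    {"slide": [0,0,-2],"roll": 0},
    {"slide": [-2,0.9,0],"roll": 0},
    {"slide": [-3.9,1.9,0],"roll": 0},
    {"slide": [-3.9,1.9,0],"roll": 0},
    {"slide": [-3.9,1.9,0],"roll": 0},
    {"slide": [-3.9,1.9,0],"roll": 0},
    {"slide": [-3.9,1.9,0],"roll": 0},
    {"slide": [-3.9,1.9,0],"roll": 0},
    {"slide": [-3.9,1.9,0],"roll": 0},
    {"slide": [-3.9,1.9,0],"roll": 0},
    {"slide": [-2,0.9,0],"roll": 0},
    {"slide": [0,0,0],"roll": 0},
    {"slide": [0,0,0],"roll": 0},
  ],
)

```text
time: 38.75
eef_pos: [0.6101, -0.0224, 0.2022]
ee_rot: [-2.222, -2.22, -0.0]
wrist_force: [-0.2, 0.4, -0.9]
opening: 0.0426
gripper_force: 61.3
```

Call:
apply_moves(
  steps=[
    {"slide": [0,0,2],"roll": 0},
    {"slide": [0,0,3],"roll": 0},
    {"slide": [0,0,3],"roll": 0},
    {"slide": [0,0,2],"roll": 0},
    {"slide": [0,0,1],"roll": 0},
    {"slide": [0,0,0.3],"roll": 0},
    {"slide": [0,0,0.2],"roll": 0},
    {"slide": [0,0,0.1],"roll": 0},
    {"slide": [0,0,0],"roll": 0},
    {"slide": [0,0,0],"roll": 0},
  ],
)

```text
time: 39.75
eef_pos: [0.6105, -0.0224, 0.0869]
ee_rot: [2.221, 2.221, 0.001]
wrist_force: [-0.1, 0.3, -0.3]
opening: 0.043
gripper_force: 61.4
```

Call:
apply_moves(
  steps=[
    {"slide": [0,0,0],"roll": 0},
    {"slide": [0,0,0],"roll": 0},
    {"slide": [0,0,0],"roll": 0},
    {"slide": [0,0,0],"roll": 0},
    {"slide": [0,0,0],"roll": 0},
    {"slide": [0,0,-1],"roll": 0},
    {"slide": [0,0,-3],"roll": 0},
    {"slide": [0,0,-4],"roll": 0},
    {"slide": [0,0,-4],"roll": 0},
    {"slide": [0,0,-2],"roll": 0},
    {"slide": [-2.1,-3.5,0],"roll": 0},
    {"slide": [-2.1,-3.5,0],"roll": 0},
    {"slide": [-2.1,-3.5,0],"roll": 0},
    {"slide": [-2.1,-3.5,0],"roll": 0},
    {"slide": [-2.2,-3.1,0],"roll": 0},
    {"slide": [-1,0,0],"roll": 0},
    {"slide": [0,0,0],"roll": 0},
    {"slide": [0,0,0],"roll": 0},
    {"slide": [0,0,0],"roll": 0},
  ],
  hand=-1,
)

```text
time: 41.65
eef_pos: [0.44, -0.1379, 0.2263]
ee_rot: [2.22, 2.222, 0.0]
wrist_force: [0.1, -0.3, 0.7]
opening: 0.0854
gripper_force: 0.0
```

Run:
```python
from h import *
s=snap('7'); c=cam('wrist',s); im=cv2.imread('pics/w7.png')
print(proj(c,(.439,-.128,.072)), proj(c,(.439,-.128,.0)))
for a in amber(im): print(a)
a=cv2.resize(cv2.imread('pics/s7.png')[130:330,100:440],(400,236)); a=np.vstack([a,np.zeros((64,400,3),np.uint8)]); b=cv2.resize(im,(400,300))
cv2.imwrite('pics/v7.png',np.hstack([a,b]))
```

```text
pose [ 0.44   -0.1379  0.2263] [ 0.1 -0.3  0.7] 0.0854 41.65
[322.39497488 205.48486996] [322.43268703 188.73245676]
([557, 8, 51, 75, 1783], [576.6, 50.4])
([541, 112, 66, 72, 1957], [564.0, 143.6])
([304, 173, 34, 8, 63], [320.7, 175.0])
([507, 177, 24, 39, 105], [514.2, 192.1])
([543, 188, 79, 72, 2463], [571.4, 215.9])
```

View pics/v7.png

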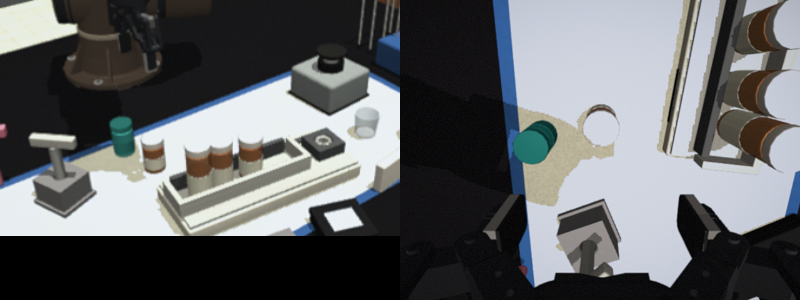

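Three jars are in. Jar4's cap is at (322,202), as predicted. The turquoise jar is close by, so I descend with the gripper part-closed.

Call:
apply_moves(
  steps=[
    {"slide": [1.1,0,0],"roll": 0},
    {"slide": [0,0,3],"roll": 0},
    {"slide": [0,0,3],"roll": 0},
    {"slide": [0,0,3],"roll": 0},
    {"slide": [0,0,3],"roll": 0},
    {"slide": [0,0,3],"roll": 0},
    {"slide": [0,0,3],"roll": 0},
    {"slide": [0,0,0.7],"roll": 0},
    {"slide": [0,0,0],"roll": 0},
  ],
  hand=-0.5,
)

```text
time: 42.7
eef_pos: [0.439, -0.1268, 0.0388]
ee_rot: [-2.22, -2.221, 0.001]
wrist_force: [0.9, 0.2, 0.3]
opening: 0.0643
gripper_force: 0.0
```

Call:
apply_moves(
  steps=[
    {"slide": [0,0,0],"roll": 0},
    {"slide": [0,0,0],"roll": 0},
    {"slide": [0,0,0],"roll": 0},
    {"slide": [0,0,0],"roll": 0},
    {"slide": [0,0,0],"roll": 0},
    {"slide": [0,0,0],"roll": 0},
    {"slide": [0,0,0],"roll": 0},
  ],
  hand=1,
)

```text
time: 43.4
eef_pos: [0.4398, -0.1275, 0.0407]
ee_rot: [2.22, 2.22, 0.001]
wrist_force: [-1.4, 1.3, 8.3]
opening: 0.0428
gripper_force: 60.7
```

Call:
apply_moves(
  steps=[
    {"slide": [0,0,-1],"roll": 0},
    {"slide": [0,0,-4],"roll": 0},
    {"slide": [0,0,-5],"roll": 0},
    {"slide": [0,0,-4],"roll": 0},
    {"slide": [0,0,-2],"roll": 0},
    {"slide": [2,0,0],"roll": 0},
    {"slide": [4,0,0],"roll": 0},
    {"slide": [4,0,0],"roll": 0},
    {"slide": [4,0,0],"roll": 0},
    {"slide": [4,0.1,0],"roll": 0},
    {"slide": [4,0,0],"roll": 0},
    {"slide": [4,0,0],"roll": 0},
    {"slide": [4,0,0],"roll": 0},
    {"slide": [4,0,0],"roll": 0},
    {"slide": [4,0,0],"roll": 0},
    {"slide": [4,0,0],"roll": 0},
    {"slide": [2.4,0,0],"roll": 0},
    {"slide": [1.3,0,0],"roll": 0},
    {"slide": [0,0,0],"roll": 0},
    {"slide": [0,0,0],"roll": 0},
  ],
)

```text
time: 45.4
eef_pos: [0.44, 0.3288, 0.1995]
ee_rot: [2.221, 2.221, -0.001]
wrist_force: [-0.5, -0.6, -0.9]
opening: 0.0425
gripper_force: 61.7
```

Call:
apply_moves(
  steps=[
    {"slide": [0,0,1],"roll": 0},
    {"slide": [0,0,1.8],"roll": 0},
    {"slide": [0,0,0.9],"roll": 0},
    {"slide": [0,0,0.4],"roll": 0},
    {"slide": [0,0,0.3],"roll": 0},
    {"slide": [0,0,0.2],"roll": 0},
    {"slide": [0,0,0.2],"roll": 0},
    {"slide": [0,0,0.2],"roll": 0},
    {"slide": [0,0,0.2],"roll": 0},
    {"slide": [0,0,0.1],"roll": 0},
    {"slide": [0,0,0],"roll": 0},
    {"slide": [0,0,0],"roll": 0},
  ],
)

```text
time: 46.6
eef_pos: [0.4405, 0.3296, 0.1485]
ee_rot: [2.22, 2.221, 0.003]
wrist_force: [-6.5, -6.4, 23.0]
opening: 0.0426
gripper_force: 64.6
```

Call:
apply_moves(
  steps=[
    {"slide": [0,0,0],"roll": 0},
    {"slide": [0,0,0],"roll": 0},
    {"slide": [0,0,0],"roll": 0},
    {"slide": [0,0,0],"roll": 0},
    {"slide": [0,0,0],"roll": 0},
    {"slide": [0,0,0],"roll": 0},
    {"slide": [0,0,0],"roll": 0},
    {"slide": [0,0,0],"roll": 0},
    {"slide": [0,0,0],"roll": 0},
    {"slide": [0,0,0],"roll": 0},
    {"slide": [0,0,0],"roll": 0},
    {"slide": [0,0,0],"roll": 0},
    {"slide": [0,0,0],"roll": 0},
    {"slide": [0,0,0],"roll": 0},
    {"slide": [0,0,0],"roll": 0},
    {"slide": [0,0,0],"roll": 0},
    {"slide": [0,0,0],"roll": 0},
    {"slide": [0,0,0],"roll": 0},
    {"slide": [0,0,0],"roll": 0},
    {"slide": [0,0,0],"roll": 0},
  ],
)

```text
time: 48.6
eef_pos: [0.4405, 0.3296, 0.1485]
ee_rot: [2.22, 2.221, 0.003]
wrist_force: [-6.6, -6.4, 22.8]
opening: 0.043
gripper_force: 64.6
```

Call:
apply_moves(
  steps=[
    {"slide": [0,0,0],"roll": 0},
    {"slide": [0,0,0],"roll": 0},
    {"slide": [0,0,0],"roll": 0},
    {"slide": [0,0,0],"roll": 0},
    {"slide": [0,0,0],"roll": 0},
    {"slide": [0,0,0],"roll": 0},
    {"slide": [0,0,0],"roll": 0},
    {"slide": [0,0,0],"roll": 0},
    {"slide": [0,0,0],"roll": 0},
    {"slide": [0,0,0],"roll": 0},
    {"slide": [0,0,0],"roll": 0},
    {"slide": [0,0,0],"roll": 0},
    {"slide": [0,0,0],"roll": 0},
    {"slide": [0,0,0],"roll": 0},
    {"slide": [0,0,0],"roll": 0},
    {"slide": [0,0,0],"roll": 0},
    {"slide": [0,0,0],"roll": 0},
    {"slide": [0,0,0],"roll": 0},
  ],
)

```text
time: 50.4
eef_pos: [0.4405, 0.3296, 0.1485]
ee_rot: [2.22, 2.221, 0.003]
wrist_force: [-6.5, -6.2, 24.0]
opening: 0.0426
gripper_force: 64.6
```

Call:
apply_moves(
  steps=[
    {"slide": [0,0,-1],"roll": 0},
    {"slide": [0,0,-2],"roll": 0},
    {"slide": [0,0,-2],"roll": 0},
    {"slide": [-2,1.2,0],"roll": 0},
    {"slide": [-3.6,2.2,0],"roll": 0},
    {"slide": [-3.6,2.2,0],"roll": 0},
    {"slide": [-3.6,2.2,0],"roll": 0},
    {"slide": [-3.6,2.2,0],"roll": 0},
    {"slide": [-3.6,2.2,0],"roll": 0},
    {"slide": [-3.6,2.2,0],"roll": 0},
    {"slide": [-3.6,2.2,0],"roll": 0},
    {"slide": [-2.1,1.1,0],"roll": 0},
    {"slide": [0,0,0],"roll": 0},
    {"slide": [0,0,0],"roll": 0},
  ],
)

```text
time: 51.8
eef_pos: [0.6172, 0.0364, 0.1961]
ee_rot: [-2.222, -2.22, -0.0]
wrist_force: [0.1, 0.2, -1.8]
opening: 0.0425
gripper_force: 61.7
```

Call:
apply_moves(
  steps=[
    {"slide": [0,0,2],"roll": 0},
    {"slide": [0,0,3],"roll": 0},
    {"slide": [0,0,3],"roll": 0},
    {"slide": [0,0,2],"roll": 0},
    {"slide": [0,0,1],"roll": 0},
    {"slide": [0,0,0.3],"roll": 0},
    {"slide": [0,0,0.1],"roll": 0},
    {"slide": [0,0,0.1],"roll": 0},
    {"slide": [0,0,0],"roll": 0},
    {"slide": [0,0,0],"roll": 0},
  ],
)

```text
time: 52.8
eef_pos: [0.6174, 0.0366, 0.0819]
ee_rot: [2.221, 2.221, 0.001]
wrist_force: [-0.0, 0.3, -1.8]
opening: 0.0428
gripper_force: 61.8
```

Call:
apply_moves(
  steps=[
    {"slide": [0,0,0.1],"roll": 0},
    {"slide": [0,0,0.05],"roll": 0},
    {"slide": [0,0,0],"roll": 0},
    {"slide": [0,0,0],"roll": 0},
  ],
)

```text
time: 53.2
eef_pos: [0.6175, 0.0365, 0.0808]
ee_rot: [2.221, 2.221, 0.001]
wrist_force: [-2.6, 0.5, 6.3]
opening: 0.0427
gripper_force: 62.8
```

Call:
apply_moves(
  steps=[
    {"slide": [0,0,0],"roll": 0},
    {"slide": [0,0,0],"roll": 0},
    {"slide": [0,0,0],"roll": 0},
    {"slide": [0,0,0],"roll": 0},
    {"slide": [0,0,0],"roll": 0},
    {"slide": [0,0,-1],"roll": 0},
    {"slide": [0,0,-3],"roll": 0},
    {"slide": [0,0,-4],"roll": 0},
    {"slide": [0,0,-3],"roll": 0},
    {"slide": [0,0,-1],"roll": 0},
    {"slide": [3,0.5,0],"roll": 0},
    {"slide": [4,0.5,0],"roll": 0},
    {"slide": [1.5,0.3,0],"roll": 0},
    {"slide": [0,0,0],"roll": 0},
    {"slide": [0,0,0],"roll": 0},
    {"slide": [0,0,0],"roll": 0},
  ],
  hand=-1,
)

```text
time: 54.8
eef_pos: [0.6301, 0.1205, 0.1996]
ee_rot: [-2.222, -2.22, 0.001]
wrist_force: [-0.3, -0.7, -0.1]
opening: 0.0855
gripper_force: 0.0
```

Run:
```python
from h import *
s=snap('8'); c=cam('wrist',s); im=cv2.imread('pics/w8.png')
p=proj(c,(.631,.134,.063)); print(p)
u,v=(p-60).astype(int); print(u,v)
a=cv2.resize(cv2.imread('pics/s8.png')[130:330,180:440],(390,300));b=cv2.resize(im[v:v+120,u:u+120],(400,400),interpolation=cv2.INTER_CUBIC)
a=np.vstack([a,np.zeros((100,390,3),np.uint8)])
cv2.imwrite('pics/v8.png',np.hstack([a,b]))
```

```text
pose [0.6301 0.1205 0.1996] [-0.3 -0.7 -0.1] 0.0855 54.8
[325.17635813 205.6803902 ]
265 145
```

View pics/v8.png

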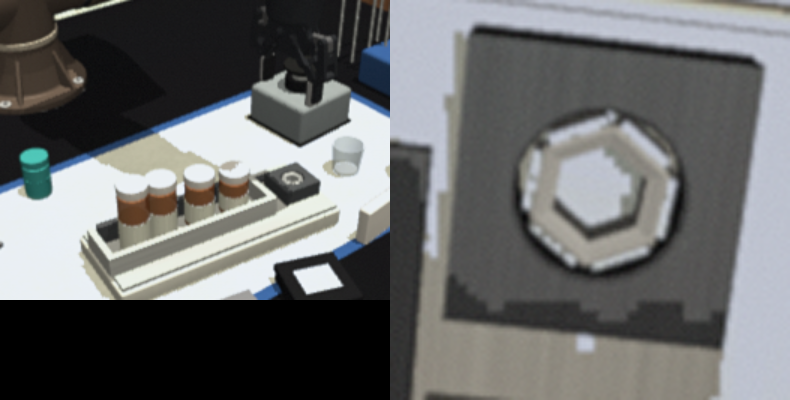

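All four jars stand in the channel. The hex socket is visible at about full-image pixel (328,203), and I'll measure its centre and angle numerically.

Run:
```python
from h import *
im=cv2.imread('pics/w8.png'); s=read_state(); c=cam('wrist',s)
f=8; u0,v0=295,165
b=cv2.resize(im[v0:v0+75,u0:u0+75],None,fx=f,fy=f,interpolation=cv2.INTER_CUBIC).astype(int)
tan=((b[...,2]-b[...,0])>8).astype(np.uint8)
cx,cy=(328.3-u0)*f,(202.6-v0)*f
g=b.mean(2)
P=[]
for a in np.deg2rad(np.arange(0,360,4)):
    r=np.arange(0,40*f//2); x=(cx+r*np.cos(a)).astype(int).clip(0,599); y=(cy+r*np.sin(a)).astype(int).clip(0,599)
    t=tan[y,x]; k=np.where(np.convolve(t,np.ones(12),'valid')>=11)[0]
    if len(k):
        q=[cx+k[0]*np.cos(a),cy+k[0]*np.sin(a)]; 
        P.append(onz(c,(q[0]+.5)/f-.5+u0,(q[1]+.5)/f-.5+v0,.063)[:2])
P=np.array(P); print(len(P))
hull=cv2.convexHull((P*1e5).astype(np.float32)); m=cv2.moments(hull); C=np.array([m['m10'],m['m01']])/m['m00']/1e5
print('area center',C, 'area mm2',m['m00']/1e4,'expect',18.2**2*np.sqrt(3)/2)
for it in range(3):
    d=P-C; th=np.arctan2(d[:,1],d[:,0]); r=np.hypot(*d.T)
    best=[]
    for ph in np.deg2rad(np.arange(0,60,.5)):
        n=ph+np.round((th-ph)/(np.pi/3))*np.pi/3
        ap=r*np.cos(th-n); best.append((np.median(abs(ap-np.median(ap))),np.rad2deg(ph),np.median(ap)*2))
    print(min(best))
    ph=np.deg2rad(min(best)[1]); k=np.round((th-ph)/(np.pi/3)).astype(int)%6
    w=[np.median(d[k==i]@[np.cos(ph+i*np.pi/3),np.sin(ph+i*np.pi/3)]) for i in range(6)]
    print(np.round(np.array(w)*1e3,2))
    N=np.array([[np.cos(ph+i*np.pi/3),np.sin(ph+i*np.pi/3)] for i in range(6)]); sol=np.linalg.lstsq(np.c_[N,np.ones(6)],w,rcond=None)[0]
    C=C+sol[:2]
print(C,sol)
# dark round bore circle check
gray=cv2.cvtColor(im,cv2.COLOR_BGR2GRAY)
```

```text
90
area center [0.63262612 0.13653297] area mm2 291.83386578330993 expect 286.8622547495574
(np.float64(0.00010388214588619767), np.float64(48.5), np.float64(0.018136207227373996))
[8.78 9.1  9.17 8.99 9.14 9.14]
(np.float64(0.00012927245446812258), np.float64(50.5), np.float64(0.018141352109419952))
[8.86 9.16 9.1  8.84 9.08 9.15]
(np.float64(0.0001232203432812544), np.float64(49.0), np.float64(0.01816810284082145))
[8.83 9.13 9.12 8.94 9.11 9.16]
[0.63257097 0.13647226] [-1.31552959e-05 -2.65792490e-05  9.04723391e-03]
```

The socket is at (0.6326, 0.1365) with its flats at 49.5° mod 60, and the measured 18.15 mm across flats matches. Next is the key.

Call:
apply_moves(
  steps=[
    {"slide": [0,0,-3.5],"roll": 0},
    {"slide": [0,0,-3.5],"roll": 0},
    {"slide": [-3.8,-1.9,0],"roll": 0},
    {"slide": [-3.9,-1.9,0],"roll": 0},
    {"slide": [-3.9,-1.9,0],"roll": 0},
    {"slide": [-3.9,-1.9,0],"roll": 0},
    {"slide": [-3.9,-1.9,0],"roll": 0},
    {"slide": [-3.9,-1.9,0],"roll": 0},
    {"slide": [-3.9,-1.9,0],"roll": 0},
    {"slide": [-3.9,-1.9,0],"roll": 0},
    {"slide": [-3.9,-1.9,0],"roll": 0},
    {"slide": [-3.9,-1.9,0],"roll": 0},
    {"slide": [-3.6,-1.9,0],"roll": 0},
    {"slide": [0,0,0],"roll": 0.131},
    {"slide": [0,0,0],"roll": 0.131},
    {"slide": [0,0,0],"roll": 0.131},
    {"slide": [0,0,0],"roll": 0.131},
    {"slide": [0,0,0],"roll": 0.131},
    {"slide": [0,0,0],"roll": 0.13},
    {"slide": [0,0,0],"roll": 0},
  ],
)

```text
time: 56.95
eef_pos: [0.4209, -0.3037, 0.2699]
ee_rot: [2.904, 1.199, 0.0]
wrist_force: [-0.3, 0.0, -0.5]
opening: 0.0856
gripper_force: 0.0
```

Call:
apply_moves(
  steps=[
    {"slide": [0,0,0],"roll": 0},
    {"slide": [0,0,0],"roll": 0},
  ],
)

```text
time: 57.15
eef_pos: [0.4211, -0.3035, 0.2699]
ee_rot: [2.9, 1.207, 0.0]
wrist_force: [-0.5, 0.0, -0.3]
opening: 0.0857
gripper_force: 0.0
```

Run:
```python
from h import *
s=snap('9'); c=cam('wrist',s); im=cv2.imread('pics/w9.png'); print(s['ee_rot'],s['joints'].round(2))
print(proj(c,(.42,-.304,.14)))
```

```text
pose [ 0.4211 -0.3035  0.2699] [-0.5  0.  -0.3] 0.0857 57.15
[2.90042466e+00 1.20655623e+00 9.65029375e-06] [-0.75  0.3   1.76 -0.    1.08  0.03]
[322.02245032 228.36947762]
```

View pics/w9.png

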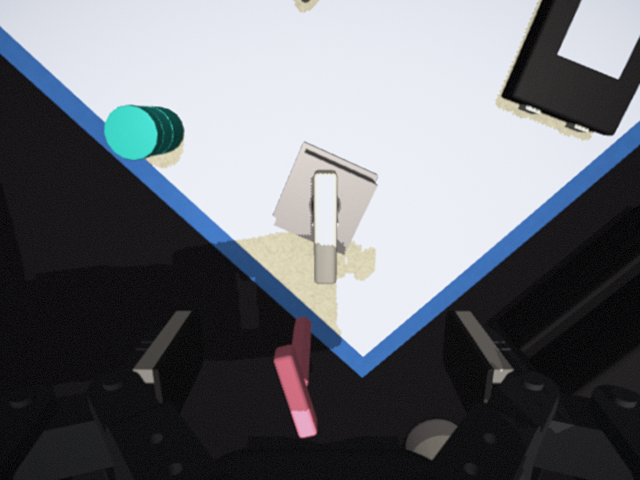

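The steel bar runs from (326,171) to (325,284), about 22 px wide, almost in line with the tool's x. I'll measure it by mask.

Run:
```python
from h import *
s=read_state(); c=cam('wrist',s); im=cv2.imread('pics/w9.png')
g=cv2.cvtColor(im,cv2.COLOR_BGR2GRAY).astype(int)
for v in range(165,295,6):
    r=g[v,305:350]; print(v,' '.join(map(str,r[::2])))
yaw=lambda d:np.rad2deg(np.arctan2(d[1],d[0]))
a,b=onz(c,326,171,.14),onz(c,325,284,.14)
print(a,b,np.linalg.norm(a-b),yaw(a-b),(a+b)/2)
Rm=R.from_rotvec(s['ee_rot']).as_matrix(); print('tool x yaw',yaw(Rm[:,0]),'centre in tool',Rm.T@((a+b)/2-s['eef_pos']))
print(yaw(np.array([s['ee_rot'][0],s['ee_rot'][1]]))*2)
```

```text
165 211 212 212 211 210 212 208 211 211 209 211 212 212 193 154 91 57 63 86 147 183 210 214
171 208 209 208 209 208 146 96 101 95 102 98 101 98 104 109 156 210 210 211 208 177 118 66
177 207 205 208 174 127 225 239 239 239 239 240 239 239 240 239 229 172 206 206 207 206 207 205
183 205 205 208 181 126 227 239 239 239 240 238 239 239 240 240 227 174 206 206 205 207 204 206
189 204 203 203 146 123 227 239 239 239 239 238 238 239 239 239 227 169 204 205 201 204 204 205
195 205 203 206 145 110 226 239 239 239 240 239 239 240 239 239 227 159 204 198 197 202 202 202
201 202 204 172 85 97 226 240 239 240 239 239 239 240 240 240 228 104 131 198 204 201 201 202
207 200 200 157 79 86 225 239 240 240 240 239 239 238 240 239 230 100 130 190 201 201 199 200
213 201 200 196 116 94 224 240 239 240 239 238 239 240 239 239 226 143 191 199 199 199 199 198
219 195 197 194 132 92 218 239 239 239 239 239 239 239 239 239 226 123 197 199 196 199 195 196
225 195 195 191 150 163 217 239 239 239 240 240 239 239 240 238 219 215 199 196 197 195 196 195
231 194 193 191 133 116 215 240 240 240 238 239 239 239 239
[... 549 characters left out ...]
173 177 178 180 183 183 179 164 129 196 214 212 206 204 206 213
273 210 212 211 209 200 133 163 174 175 177 180 186 183 179 166 130 187 206 210 208 219 230 226
279 213 213 211 206 202 134 162 171 174 176 179 180 182 181 162 136 228 241 238 240 239 239 239
285 208 211 213 211 209 212 208 213 213 208 208 205 201 201 205 211 236 240 239 239 238 240 239
291 207 213 215 213 208 211 211 209 207 209 210 211 212 215 207 210 235 240 239 239 239 240 240
[ 0.44934746 -0.27823407  0.14      ] [ 0.39273828 -0.33426716  0.14      ] 0.07965115355366777 44.70697638191197 [ 0.42104287 -0.30625062  0.14      ]
tool x yaw 45.09413234905461 centre in tool [-0.00209382  0.00186349  0.12979057]
45.094132409278025
```

Call:
apply_moves(
  steps=[
    {"slide": [-0.2,0.2,2],"roll": 0},
    {"slide": [0,0,3],"roll": 0},
    {"slide": [0,0,3],"roll": 0},
    {"slide": [0,0,3],"roll": 0},
    {"slide": [0,0,2.5],"roll": 0},
    {"slide": [0,0,1.5],"roll": 0},
    {"slide": [0,0,0.9],"roll": 0},
    {"slide": [0,0,0],"roll": 0},
    {"slide": [0,0,0],"roll": 0},
  ],
  hand=-0.3,
)

```text
time: 58.2
eef_pos: [0.4215, -0.3065, 0.1114]
ee_rot: [2.901, 1.203, 0.0]
wrist_force: [-0.9, -0.3, 0.1]
opening: 0.0555
gripper_force: 0.0
```

Call:
apply_moves(
  steps=[
    {"slide": [0,0,0],"roll": 0},
    {"slide": [0,0,0],"roll": 0},
    {"slide": [0,0,0],"roll": 0},
    {"slide": [0,0,0],"roll": 0},
    {"slide": [0,0,0],"roll": 0},
    {"slide": [0,0,0],"roll": 0},
    {"slide": [0,0,0],"roll": 0},
    {"slide": [0,0,0],"roll": 0},
    {"slide": [0,0,0],"roll": 0},
  ],
  hand=1,
  force=80,
)

```text
time: 59.1
eef_pos: [0.4214, -0.3063, 0.1117]
ee_rot: [2.901, 1.203, 0.001]
wrist_force: [-0.8, 1.2, 7.8]
opening: 0.0149
gripper_force: 78.1
```

Call:
apply_moves(
  steps=[
    {"slide": [0,0,-1],"roll": 0},
    {"slide": [0,0,-3],"roll": 0},
    {"slide": [0,0,-4],"roll": 0},
    {"slide": [0,0,-4],"roll": 0},
    {"slide": [0,0,-4],"roll": -0.079},
    {"slide": [2,-0.5,0],"roll": 0},
    {"slide": [4,-1.1,0],"roll": 0},
    {"slide": [4,-1.1,0],"roll": 0},
    {"slide": [4,-1.1,0],"roll": 0},
    {"slide": [4,-1.1,0],"roll": 0},
    {"slide": [4,-1.1,0],"roll": 0},
    {"slide": [4,-1.1,0],"roll": 0},
    {"slide": [4,-1.1,0],"roll": 0},
    {"slide": [4,-1.1,0],"roll": 0},
    {"slide": [4,-1.1,0],"roll": 0},
    {"slide": [4,-1.1,0],"roll": 0},
    {"slide": [4,-1.1,0],"roll": 0},
    {"slide": [1.4,-0.1,0],"roll": 0},
    {"slide": [0,0,0],"roll": 0},
    {"slide": [0,0,0],"roll": 0},
  ],
)

```text
time: 61.1
eef_pos: [0.6317, 0.1363, 0.2708]
ee_rot: [2.852, 1.317, -0.001]
wrist_force: [-0.2, -0.3, -2.7]
opening: 0.0148
gripper_force: 78.7
```

Call:
apply_moves(
  steps=[
    {"slide": [0,0,0],"roll": 0},
    {"slide": [0,0,0],"roll": 0},
  ],
)

```text
time: 61.3
eef_pos: [0.6319, 0.1357, 0.2711]
ee_rot: [2.853, 1.315, 0.0]
wrist_force: [0.3, -0.1, -2.5]
opening: 0.0145
gripper_force: 78.7
```

Run:
```python
from h import *
s=snap('10'); print(s['ee_rot'],2*np.rad2deg(np.arctan2(s['ee_rot'][1],s['ee_rot'][0])),s['joints'].round(2),s['moment'].round(3))
for n in('top','scene'):
    c=cam(n); print(n,'socket rim',proj(c,(.6326,.1365,.064)).round(1),'tip exp',proj(c,np.r_[s['eef_pos'][:2],s['eef_pos'][2]-.1015]).round(1),'bar',proj(c,np.r_[s['eef_pos'][:2],s['eef_pos'][2]+.0285]).round(1))
im=cv2.imread('pics/s10.png')
q=proj(cam('scene'),(.6326,.1365,.11)).astype(int); print(q-[50,75])
a=cv2.resize(im[q[1]-75:q[1]+50,q[0]-50:q[0]+50],(480,600),interpolation=cv2.INTER_CUBIC)
cv2.imwrite('pics/v10.png',a)
```

```text
pose [0.6319 0.1357 0.2711] [ 0.3 -0.1 -2.5] 0.0145 61.3
[2.85309795e+00 1.31453323e+00 1.30171689e-04] 49.47472577499407 [ 0.11  0.49  1.45 -0.    1.2   0.82] [ 0.004 -0.037  0.003]
top socket rim [270.1 196.6] tip exp [265.7 184.9] bar [258.4 166.1]
scene socket rim [375.2 247.4] tip exp [377.7 207. ] bar [381.9 150.9]
[326 155]
```

View pics/v10.png

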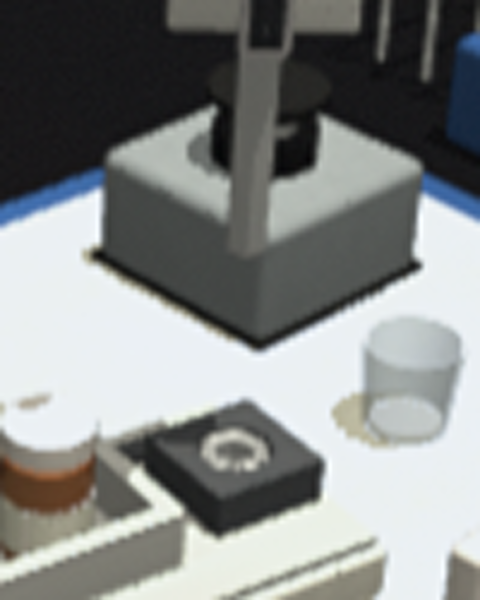

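The key hangs straight, with its tip at (377.5,207.1) in the scene view against an expected (377.7,207). The socket is right below it.

Call:
apply_moves(
  steps=[
    {"slide": [0.1,0,2],"roll": 0},
    {"slide": [0,0,3],"roll": 0},
    {"slide": [0,0,3],"roll": 0},
    {"slide": [0,0,1.5],"roll": 0},
    {"slide": [0,0,0.4],"roll": 0},
    {"slide": [0,0,0],"roll": 0},
    {"slide": [0,0,0.3],"roll": 0},
    {"slide": [0,0,0.3],"roll": 0},
    {"slide": [0,0,0.2],"roll": 0},
    {"slide": [0,0,0.2],"roll": 0},
    {"slide": [0,0,0],"roll": 0},
    {"slide": [0,0,0],"roll": 0},
  ],
)

```text
time: 62.65
eef_pos: [0.6328, 0.1376, 0.1618]
ee_rot: [2.852, 1.317, 0.0]
wrist_force: [-0.9, 0.0, -1.9]
opening: 0.015
gripper_force: 78.7
```

Call:
apply_moves(
  steps=[
    {"slide": [0,0,0.2],"roll": 0},
    {"slide": [0,0,0.2],"roll": 0},
    {"slide": [0,0,0.2],"roll": 0},
    {"slide": [0,0,0],"roll": 0},
    {"slide": [0,0,0],"roll": 0},
  ],
)

```text
time: 63.15
eef_pos: [0.633, 0.1374, 0.1556]
ee_rot: [2.852, 1.316, 0.0]
wrist_force: [1.7, -2.7, -3.2]
opening: 0.0147
gripper_force: 78.6
```

Call:
apply_moves(
  steps=[
    {"slide": [-0.03,0.05,0],"roll": 0},
    {"slide": [0,0,0.2],"roll": 0},
    {"slide": [0,0,0.2],"roll": 0},
    {"slide": [0,0,0.2],"roll": 0},
    {"slide": [0,0,0.2],"roll": 0},
    {"slide": [0,0,0],"roll": 0},
    {"slide": [0,0,0],"roll": 0},
  ],
)

```text
time: 63.85
eef_pos: [0.633, 0.1371, 0.1478]
ee_rot: [2.852, 1.316, 0.0]
wrist_force: [2.9, -0.5, -0.3]
opening: 0.015
gripper_force: 79.0
```

Near the floor. I'll press a little to confirm that the key is seated.

Call:
apply_moves(
  steps=[
    {"slide": [0,0,0.1],"roll": 0},
    {"slide": [0,0,0.05],"roll": 0},
    {"slide": [0,0,0],"roll": 0},
    {"slide": [0,0,0],"roll": 0},
  ],
)

```text
time: 64.25
eef_pos: [0.6334, 0.1372, 0.1477]
ee_rot: [2.852, 1.316, 0.003]
wrist_force: [-0.7, -2.1, 10.7]
opening: 0.0148
gripper_force: 80.3
```

Call:
apply_moves(
  steps=[
    {"slide": [0,0,-0.05],"roll": 0.08},
    {"slide": [0,0,0],"roll": 0.08},
    {"slide": [0,0,0],"roll": 0.08},
    {"slide": [0,0,0],"roll": 0.08},
    {"slide": [0,0,0],"roll": 0.08},
    {"slide": [0,0,0],"roll": 0.08},
    {"slide": [0,0,0],"roll": 0.08},
    {"slide": [0,0,0],"roll": 0.08},
    {"slide": [0,0,0],"roll": 0.08},
    {"slide": [0,0,0],"roll": 0.08},
    {"slide": [0,0,0],"roll": 0.08},
    {"slide": [0,0,0],"roll": 0.08},
    {"slide": [0,0,0],"roll": 0.08},
    {"slide": [0,0,0],"roll": 0.08},
    {"slide": [0,0,0],"roll": 0},
    {"slide": [0,0,0],"roll": 0},
  ],
)

```text
time: 65.85
eef_pos: [0.6334, 0.1366, 0.1477]
ee_rot: [3.116, -0.4, 0.003]
wrist_force: [1.0, -3.0, 7.3]
opening: 0.0145
gripper_force: 79.9
```

Run:
```python
from h import *
s=snap('11'); print(2*np.rad2deg(np.arctan2(s['ee_rot'][1],s['ee_rot'][0])),s['joints'].round(2),s['moment'].round(3))
```

```text
pose [0.6334 0.1366 0.1477] [ 1.  -3.   7.3] 0.0145 65.85
-14.621494332911443 [ 0.11  0.61  1.59 -0.    0.95  1.94] [-1.089 -0.26   0.019]
```

Call:
apply_moves(
  steps=[
    {"slide": [0,0,0],"roll": 0.06},
    {"slide": [0,0,0],"roll": 0.06},
    {"slide": [0,0,0],"roll": 0.06},
    {"slide": [0,0,0],"roll": 0.03},
    {"slide": [0,0,0],"roll": 0},
  ],
)

```text
time: 66.5
eef_pos: [0.6334, 0.1366, 0.1477]
ee_rot: [3.056, -0.725, 0.003]
wrist_force: [0.5, -5.1, 7.8]
opening: 0.0148
gripper_force: 80.0
```

Run:
```python
from h import *
s=read_state(); print(2*np.rad2deg(np.arctan2(s['ee_rot'][1],s['ee_rot'][0])),s['joints'].round(2),s['moment'].round(3),s['wrist_force'].round(1))
```

```text
-26.70010800631291 [ 0.11  0.61  1.59 -0.    0.95  2.15] [-1.105 -0.172  0.048] [ 0.5 -5.1  7.8]
```

Call:
apply_moves(
  steps=[
    {"slide": [0,0,0],"roll": 0.05},
    {"slide": [0,0,0],"roll": 0.05},
    {"slide": [0,0,0],"roll": 0},
    {"slide": [0,0,0],"roll": 0},
  ],
)

```text
time: 66.9
eef_pos: [0.6333, 0.1366, 0.1477]
ee_rot: [3.017, -0.876, 0.002]
wrist_force: [2.1, -5.1, 6.5]
opening: 0.0146
gripper_force: 80.0
```

Run:
```python
from h import *
s=read_state(); print(2*np.rad2deg(np.arctan2(s['ee_rot'][1],s['ee_rot'][0])),s['joints'].round(2),s['moment'].round(3),s['wrist_force'].round(1),s['effort'].round(2))
```

```text
-32.3696843605323 [ 0.11  0.61  1.59 -0.    0.95  2.25] [-1.185 -0.213  0.052] [ 2.1 -5.1  6.5] [  2.88 -62.08 -21.05   1.31   0.09   0.13]
```

Call:
apply_moves(
  steps=[
    {"slide": [0,0,0],"roll": 0.05},
    {"slide": [0,0,0],"roll": 0.05},
    {"slide": [0,0,0],"roll": 0},
    {"slide": [0,0,0],"roll": 0},
  ],
)

```text
time: 67.3
eef_pos: [0.6332, 0.1367, 0.1477]
ee_rot: [2.969, -1.025, 0.002]
wrist_force: [1.1, -4.3, 7.7]
opening: 0.0145
gripper_force: 81.5
```

Run:
```python
from h import *
s=snap('12'); print(2*np.rad2deg(np.arctan2(s['ee_rot'][1],s['ee_rot'][0])),s['joints'].round(2),s['moment'].round(3),s['effort'].round(2))
im=cv2.imread('pics/s12.png')[130:330,180:440]
cv2.imwrite('pics/v12.png',cv2.resize(im,(780,600),interpolation=cv2.INTER_CUBIC))
```

```text
pose [0.6332 0.1367 0.1477] [ 1.1 -4.3  7.7] 0.0145 67.3
-38.07953609345571 [ 0.11  0.61  1.59 -0.    0.95  2.35] [-1.042 -0.074  0.288] [  2.4  -61.99 -21.15   1.29  -0.     0.33]
```

The torque is rising sharply (0.05 to 0.29 N m), so I'll do one more small turn to confirm the stop.

Call:
apply_moves(
  steps=[
    {"slide": [0,0,0],"roll": 0.04},
    {"slide": [0,0,0],"roll": 0.03},
    {"slide": [0,0,0],"roll": 0},
    {"slide": [0,0,0],"roll": 0},
  ],
)

```text
time: 67.85
eef_pos: [0.6333, 0.1367, 0.1477]
ee_rot: [2.932, -1.127, 0.002]
wrist_force: [0.3, -4.8, 7.3]
opening: 0.0146
gripper_force: 83.7
```

Run:
```python
from h import *
s=snap('12'); print(2*np.rad2deg(np.arctan2(s['ee_rot'][1],s['ee_rot'][0])),s['joints'].round(2),s['moment'].round(3),s['effort'].round(2))
a=cv2.imread('pics/s12.png')[150:320,190:420]
cv2.imwrite('pics/v12.png',np.hstack([cv2.resize(a,(400,296),interpolation=cv2.INTER_CUBIC),cv2.resize(cv2.imread('pics/w12.png'),(395,296))]))
```

```text
pose [0.6333 0.1367 0.1477] [ 0.3 -4.8  7.3] 0.0146 67.85
-42.063120104651404 [ 0.11  0.61  1.59 -0.    0.95  2.42] [-1.09  -0.11   0.485] [ 2.110e+00 -6.196e+01 -2.116e+01  1.380e+00 -1.000e-02  5.100e-01]
```

View pics/v12.png

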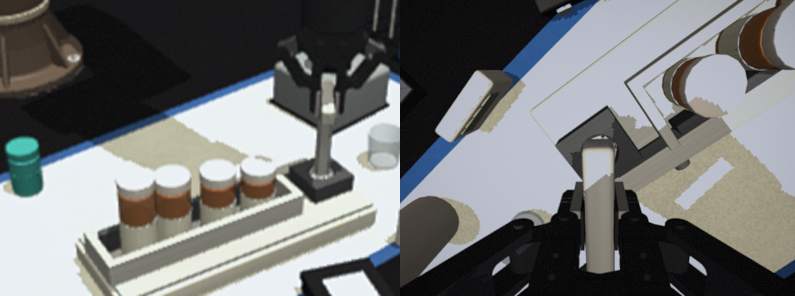

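The torque rises linearly (0.49 N m), so the screw is on its stop, and the jars are upright. I'll relax the torque within the play and draw the key out.

Call:
apply_moves(
  steps=[
    {"slide": [0,0,0],"roll": -0.07},
    {"slide": [0,0,0],"roll": -0.07},
    {"slide": [0,0,0],"roll": -0.07},
    {"slide": [0,0,0],"roll": 0},
    {"slide": [0,0,0],"roll": 0},
  ],
)

```text
time: 68.5
eef_pos: [0.6332, 0.1367, 0.1477]
ee_rot: [3.034, -0.815, 0.002]
wrist_force: [0.7, -2.6, 7.1]
opening: 0.0147
gripper_force: 80.0
```

Run:
```python
from h import *
s=read_state(); print(2*np.rad2deg(np.arctan2(s['ee_rot'][1],s['ee_rot'][0])),s['joints'].round(2),s['moment'].round(3),s['wrist_force'].round(1))
```

```text
-30.067573345992635 [ 0.11  0.61  1.59 -0.    0.95  2.21] [-1.104 -0.08   0.112] [ 0.7 -2.6  7.1]
```

Call:
apply_moves(
  steps=[
    {"slide": [0,0,-0.3],"roll": -0.03},
    {"slide": [0,0,-0.5],"roll": 0},
    {"slide": [0,0,-1],"roll": 0},
    {"slide": [0,0,-2],"roll": 0},
    {"slide": [0,0,-3],"roll": 0},
    {"slide": [0,0,-4],"roll": 0},
    {"slide": [0,0,-1.5],"roll": 0},
    {"slide": [0,0,0],"roll": 0},
    {"slide": [0,0,0],"roll": 0},
    {"slide": [0,0,0],"roll": 0},
  ],
)

```text
time: 69.5
eef_pos: [0.6324, 0.1371, 0.2683]
ee_rot: [3.045, -0.77, -0.004]
wrist_force: [-0.7, -0.3, -1.9]
opening: 0.0148
gripper_force: 83.4
```

Run:
```python
from h import *
s=snap('13'); y=np.arctan2(s['ee_rot'][1],s['ee_rot'][0])*2; print(np.rad2deg(y),s['joints'].round(2),s['moment'].round(3))
d=np.array([.4214,-.3063])-s['eef_pos'][:2]
print('to stand, tool x,y', d@[np.cos(y),np.sin(y)], d@[np.sin(y),-np.cos(y)])
c=cam('scene')
print('tip exp',proj(c,np.r_[s['eef_pos'][:2],s['eef_pos'][2]-.1015]).round(1))
```

```text
pose [0.6324 0.1371 0.2683] [-0.7 -0.3 -1.9] 0.0148 69.5
-28.3726449776564 [0.11 0.49 1.45 0.   1.2  2.18] [ 0.011 -0.017  0.021]
to stand, tool x,y 0.025098696858114472 0.4904046636846985
tip exp [378.2 208. ]
```

Run:
```python
from h import *
a=cv2.imread('pics/s13.png').astype(int); b=cv2.imread('pics/s9.png').astype(int)
d=abs(a-b).max(2)
s=read_state(); c=cam('scene')
for v in range(165,216,4):
    u=[x for x in range(350,410) if d[v,x]>25]; print(v,(u[0],u[-1],np.mean(u).round(1)) if u else None)
for h in(.03,.06,.08,.1015): print(proj(c,np.r_[s['eef_pos'][:2],s['eef_pos'][2]-h]).round(1))
```

```text
165 (374, 390, np.float64(382.0))
169 (376, 386, np.float64(381.0))
173 (376, 384, np.float64(380.0))
177 (376, 384, np.float64(380.0))
181 (381, 383, np.float64(382.0))
185 (375, 384, np.float64(379.5))
189 (374, 383, np.float64(378.5))
193 (374, 383, np.float64(378.5))
197 (374, 383, np.float64(378.5))
201 (374, 382, np.float64(378.0))
205 (377, 382, np.float64(379.0))
209 (377, 379, np.float64(378.0))
213 None
[380.6 178.2]
[379.6 190.9]
[379.  199.2]
[378.3 208. ]
```

Call:
apply_moves(
  steps=[
    {"slide": [0.1,2.2,0],"roll": 0},
    {"slide": [0.2,3.9,0],"roll": 0},
    {"slide": [0.2,3.9,0],"roll": 0},
    {"slide": [0.2,3.9,0],"roll": 0},
    {"slide": [0.2,3.9,0],"roll": 0},
    {"slide": [0.2,3.9,0],"roll": 0},
    {"slide": [0.2,3.9,0],"roll": 0},
    {"slide": [0.2,3.9,0],"roll": 0},
    {"slide": [0.2,3.9,0],"roll": 0},
    {"slide": [0.2,3.9,0],"roll": 0},
    {"slide": [0.2,3.9,0],"roll": 0},
    {"slide": [0.2,3.9,0],"roll": 0},
    {"slide": [0.2,3.9,0],"roll": 0},
    {"slide": [0,0,0],"roll": 0},
  ],
)

```text
time: 71.05
eef_pos: [0.4205, -0.3092, 0.2693]
ee_rot: [3.044, -0.775, -0.001]
wrist_force: [1.0, 0.9, -2.1]
opening: 0.0145
gripper_force: 83.4
```

Call:
apply_moves(
  steps=[
    {"slide": [0,0,0],"roll": -0.14},
    {"slide": [0,0,0],"roll": -0.14},
    {"slide": [0,0,0],"roll": -0.14},
    {"slide": [0,0,0],"roll": -0.14},
    {"slide": [0,0,0],"roll": -0.14},
    {"slide": [0,0,0],"roll": -0.14},
    {"slide": [0,0,0],"roll": -0.14},
    {"slide": [0,0,0],"roll": -0.14},
    {"slide": [0,0,0],"roll": -0.14},
    {"slide": [0,0,0],"roll": 0},
    {"slide": [0,0,0],"roll": 0},
    {"slide": [0,0,0],"roll": 0},
  ],
)

```text
time: 72.25
eef_pos: [0.4222, -0.3058, 0.2697]
ee_rot: [-2.916, -1.168, 0.0]
wrist_force: [0.7, 0.5, -2.3]
opening: 0.0146
gripper_force: 83.4
```

Run:
```python
from h import *
s=read_state(); y=np.arctan2(s['ee_rot'][1],s['ee_rot'][0])*2; print(np.rad2deg(y),s['eef_pos'],s['wrist_force'].round(1))
d=np.array([.4214,-.3063])-s['eef_pos'][:2]
print('to stand cm', d@[np.cos(y),np.sin(y)]*100, d@[np.sin(y),-np.cos(y)]*100)
# hole check from wrist picture w9 at z=.055, dark pixels near bar
im=cv2.imread('pics/w9.png'); g=cv2.cvtColor(im,cv2.COLOR_BGR2GRAY).astype(int)
s9={'eef_pos':[.4211,-.3035,.2699],'ee_rot':[2.90042,1.20656,0]}; c=cam('wrist',s9)
print('hole px if at key',proj(c,(.4214,-.3063,.055)))
for v in range(190,224,2): print(v,[u for u in list(range(304,314))+list(range(337,348)) if g[v,u]<105])
```

```text
-316.3555184574882 [ 0.4221638  -0.30575807  0.26966793] [ 0.7  0.5 -2.3]
to stand cm -0.09267458062305803 -0.013500208639052599
hole px if at key [325.22091823 203.70428924]
190 []
192 []
194 []
196 [312, 313]
198 [311, 312]
200 [311, 312, 313]
202 [311, 312, 313, 337, 338]
204 [311, 312, 313, 337, 338]
206 [311, 312, 313, 337, 338]
208 [311, 312, 313]
210 [311, 312, 313]
212 [312, 313]
214 [312, 313]
216 [312, 313]
218 [312, 313]
220 [312, 313]
222 []
```

Call:
apply_moves(
  steps=[
    {"slide": [-0.1,0,2],"roll": 0},
    {"slide": [0,0,3],"roll": 0},
    {"slide": [0,0,3],"roll": 0},
    {"slide": [0,0,2],"roll": 0},
    {"slide": [0,0,0.5],"roll": 0},
    {"slide": [0,0,0.5],"roll": 0},
    {"slide": [0,0,0.4],"roll": 0},
    {"slide": [0,0,0.3],"roll": 0},
    {"slide": [0,0,0.3],"roll": 0},
    {"slide": [0,0,0],"roll": 0},
  ],
)

```text
time: 73.25
eef_pos: [0.4214, -0.3066, 0.1498]
ee_rot: [2.915, 1.172, 0.0]
wrist_force: [0.3, 0.2, -1.9]
opening: 0.0146
gripper_force: 83.4
```

Tip is inside the hole with no contact force. Continuing down.

Call:
apply_moves(
  steps=[
    {"slide": [0,0,1],"roll": 0},
    {"slide": [0,0,1],"roll": 0},
    {"slide": [0,0,1],"roll": 0},
    {"slide": [0,0,0.4],"roll": 0},
    {"slide": [0,0,0.2],"roll": 0},
    {"slide": [0,0,0.1],"roll": 0},
    {"slide": [0,0,0],"roll": 0},
    {"slide": [0,0,0],"roll": 0},
  ],
)

```text
time: 74.05
eef_pos: [0.4215, -0.3067, 0.1131]
ee_rot: [2.914, 1.172, 0.0]
wrist_force: [1.0, 0.9, -2.5]
opening: 0.0143
gripper_force: 83.4
```

Call:
apply_moves(
  steps=[
    {"slide": [0,0,0.1],"roll": 0},
    {"slide": [0,0,0.05],"roll": 0},
    {"slide": [0,0,0.05],"roll": 0},
    {"slide": [0,0,0],"roll": 0},
    {"slide": [0,0,0],"roll": 0},
  ],
)

```text
time: 74.55
eef_pos: [0.4218, -0.307, 0.1119]
ee_rot: [2.913, 1.172, 0.001]
wrist_force: [-1.4, 0.3, 10.0]
opening: 0.0146
gripper_force: 85.1
```

Call:
apply_moves(
  steps=[
    {"slide": [0,0,0],"roll": 0},
    {"slide": [0,0,0],"roll": 0},
    {"slide": [0,0,0],"roll": 0},
    {"slide": [0,0,0],"roll": 0},
    {"slide": [0,0,0],"roll": 0},
    {"slide": [0,0,0],"roll": 0},
    {"slide": [0,0,-1],"roll": 0},
    {"slide": [0,0,-2],"roll": 0},
    {"slide": [0,0,-3],"roll": 0},
    {"slide": [0,0,-4],"roll": 0},
    {"slide": [0,0,-4],"roll": 0},
    {"slide": [0,0,-2],"roll": 0},
    {"slide": [0,0,0],"roll": 0},
    {"slide": [0,0,0],"roll": 0},
    {"slide": [0,0,0],"roll": 0},
  ],
  hand=-0.3,
)

```text
time: 76.05
eef_pos: [0.421, -0.3063, 0.2699]
ee_rot: [-2.913, -1.172, 0.001]
wrist_force: [0.8, 0.5, -0.5]
opening: 0.0554
gripper_force: 0.0
```

Run:
```python
from h import *
s=snap('14'); c=cam('wrist',s); im=cv2.imread('pics/w14.png')
m=cv2.inRange(cv2.cvtColor(im,cv2.COLOR_BGR2GRAY),225,255)
n,l,st,ce=cv2.connectedComponentsWithStats(m)
for i in range(1,n):
    if st[i,4]>300: print(st[i],ce[i].round(1))
print('bar exp',proj(c,(.4215,-.3067,.14)).round(1),[proj(c,(.4215+k*.028,-.3067+k*.028,.14)).round(0) for k in(-1,1)])
g=lambda n:cv2.imread(n).astype(int)
d=abs(g('pics/s14.png')-g('pics/s0c.png' if 0 else 'pics/scene0.png')).max(2)>40
for nme,(x0,x1,y0,y1) in dict(stand_key=(120,185,235,310),beaker=(400,425,220,250),sbox=(360,425,295,345),timer=(415,450,255,292),green=(190,218,225,268),pink=(62,110,230,290),slide=(125,245,345,430)).items(): print(nme,d[y0:y1,x0:x1].mean().round(3))
sc=cv2.imread('pics/s14.png')
for a in amber(sc):
    if a[0][4]>60 and a[0][1]>180: print('amber',a)
```

```text
pose [ 0.421  -0.3063  0.2699] [ 0.8  0.5 -0.5] 0.0554 76.05
[   14     0   626   353 98781] [334.8 120.1]
[ 555    2   72   66 1311] [584.2  43.8]
[ 314  169   21   77 1498] [323.9 205.4]
bar exp [324.  226.7] [array([325., 281.]), array([323., 168.])]
stand_key 0.097
beaker 0.0
sbox 0.0
timer 0.0
green 0.0
pink 0.07
slide 0.0
amber ([328, 253, 20, 11, 155], [337.6, 258.4])
amber ([305, 255, 21, 15, 204], [314.9, 262.5])
amber ([258, 259, 42, 21, 585], [277.9, 269.1])
```

Run:
```python
from h import *
def pink(im):
    h=cv2.cvtColor(im,cv2.COLOR_BGR2HSV); m=cv2.inRange(h,(165,60,60),(180,255,255)); m[:225]=0; y,x=np.nonzero(m); return len(x),x.mean().round(1),y.mean().round(1)
print(pink(cv2.imread('pics/scene0.png')),pink(cv2.imread('pics/s14.png')))
ct=cam('top')
for n in('t8','t14'):
    g=cv2.cvtColor(cv2.imread(f'pics/{n}.png'),cv2.COLOR_BGR2GRAY)
    for y in(.065,-.05):
        p=[proj(ct,(.6136+.105*(y+.05)+k,y,.06)) for k in np.arange(-.05,.045,.004)]
        print(n,y,[int(g[int(round(v)),int(round(u))]) for u,v in p])
```

```text
(882, np.float64(88.1), np.float64(252.9)) (878, np.float64(88.1), np.float64(252.8))
t8 0.065 [34, 43, 39, 34, 50, 61, 128, 193, 183, 112, 97, 99, 114, 119, 120, 123, 161, 144, 116, 71, 95, 185, 198, 204]
t8 -0.05 [168, 146, 76, 72, 89, 115, 159, 169, 172, 197, 206, 210, 210, 206, 209, 208, 202, 158, 104, 84, 150, 195, 212, 211]
t14 0.065 [199, 171, 128, 85, 70, 59, 67, 104, 123, 174, 184, 182, 175, 159, 159, 154, 168, 149, 119, 75, 97, 183, 197, 198]
t14 -0.05 [200, 200, 180, 138, 110, 48, 85, 92, 121, 143, 144, 165, 191, 195, 197, 193, 188, 161, 137, 126, 154, 185, 201, 199]
```

The jaw has moved about 12 mm, so it is closed, and the pink key has not moved. Handing in.

```bash
python3 -c "
from station import *
print(hand_in())"
```

```text
the job is handed in; nothing more can be done
None
```

I've handed the job in: all four jars were mixed tallest first and stand in the shaker channel, the clamp screw is turned to its stop, and the key is back upright in its stand; I viewed 15 pictures, one over the limit of 14.

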